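# Sort the bench leftovers into their trays

## Task

Clear up the front of the bench: lay the marker and the pen in the oblong tray, lay both sample tubes (the large one and the tiny one) in the square tray, and stand the little bottle from the front of the bench upright in the round dish. Everything must rest flat on the floor of its tray or dish, nothing on top of another or propped on a rim; do not tip the bottle over, and do not disturb the beaker and the gel comb behind the trays.

Things in the scene. Friction and masses are not known exactly. Their poses are not given: they have to be found in the camera images.
- marker_center (a point): Black-and-white board marker lying on its side, 129 mm long, 15 mm wide and 15 mm high (it does not roll), 18 g. The point is its centre, half-way up; its y axis runs along the marker, x level across it, z up.
- pen_center (a point): Slim white pen with a red cap lying on its side, 145 mm long, barrel 8 mm wide, cap 10 mm wide, 10 mm high, 12 g (it does not roll). The point is its centre, 5 mm above the surface it lies on; its y axis runs along the pen, x across it.
- big_tube_center (a point): Large screw-cap conical sample tube (whitish, blue cap) lying on its side, 116 mm long, 34 mm wide and 34 mm high (it does not roll), 30 g. The point is its centre, half-way up; its y axis runs along the tube, x level across it, z up.
- micro_tube_center (a point): Tiny snap-cap sample tube (microtube) of amber plastic lying on its side, 41 mm long, 13 mm across at its cap, tapering away from it, 12 g. The point is half-way along it, 5 mm above the surface it lies on; its y axis runs along the tube toward the cap end, x level across it.
- small_bottle_center (a point): Small glass screw-cap bottle standing upright at the front of the bench among the things to sort (not the similar one far back against the wall, which stays), 86 mm high, body 43 mm across up to 58 mm, above that a neck and cap 27 mm across, 60 g. The point is on its axis, 43 mm above its underside; z points up out of the cap.
- oblong_tray: Oblong low grey tray, outside 128 mm (its x) by 190 mm (its y), 18 mm high, walls 4 mm, inside 120 x 182 mm, floor 4 mm above the bench: the tray for writing things. It is fixed to the bench. Origin: centre of its underside, on the bench; z up.
- square_tray: Square low grey tray, outside 150 x 150 mm, 18 mm high, walls 4 mm, inside 142 x 142 mm, floor 4 mm above the bench: the tray for sample tubes. It is fixed to the bench. Origin: centre of its underside, on the bench; z up.
- round_dish: Round low grey dish, outside 122 mm across, 16 mm high, inside about 108 mm across at the floor, floor 4 mm above the bench: the place of the bottle. It is fixed to the bench. Origin: centre of its underside, on the bench; z up.
- beaker_center (a point): Bystander: clear plastic beaker 71 mm across, 91 mm high, standing loose behind the trays; leave it alone. The point is on its axis, 45 mm above the bench.
- comb_center (a point): Bystander: red gel comb 84 x 30 x 8 mm lying loose behind the trays; leave it alone. The point is its centre, half-way up.

How it is judged:
By the outcome, as a careful person would: the job done as asked, in the order asked, and still so for the second after the job is handed in, with the robot touching nothing.
It also fails if it takes over 120 s, if anything falls off the work surface, if the arm or the gripper's body presses on something with over 40 N, if the wrist force passes 120 N, or if a joint passes its speed limit or range.

## Robot

A 6-joint arm with a two-finger parallel gripper is mounted at the origin on a cart in front of the work surface, level with it; the furniture and walls round the work are solid. World frame = base frame: x ahead of the robot, y to its left, z up, the work surface at z = 0. Lengths are in mm, angles in rad, forces in N, time in s.
With the tool pointing down it reaches from about 275 to 750 mm from the base axis. Payload 10.2 kg.
Tool frame: the origin (TCP) lies midway between the tips of the shut fingers; the grasp point (between the pads) lies 19 mm behind it; y points along the fingers, z is the direction in which the jaws open and shut, and the axes are right-handed (so a half turn about y gives the same grasp; the last joint's range is limited). The gripper opens to 85 mm and grips with 20 to 120 N. Pads are 22 mm wide; open, the fingers measure 114 mm over their backs; the gripper's body (76 mm by 85 mm) begins 54 mm behind the grasp point. The pads swing forward as they close: fully open they stand 13 mm farther back than shut.
Start: joints at [-1.464, 0.313, 1.498, -0, 1.331, -0.223], TCP at [170.011, -496.717, 207.094] pointing down, gripper open.
Joint ranges: [-2.94, 2.94], [-0.97, 2.17], [0.19, 2.56], [-1.23, 4.37], [0.02, 3.11], [-2.88, 2.88]. Speed limits (rad/s): [2.39, 2.39, 3.01, 3.14, 3.14, 3.14].

## Interface

Orientations are given as a unit quaternion [w, x, y, z].
In Python, from rig import ctrl gives the robot as it stands.
- The arm moves only by the shell command python3 -m inch 'ROWS' [OPENING] [FORCE]. ROWS is JSON, one flat list of numbers, 6 for each row, row after row: the shift along the tool's x, y, z in cm, then the turn, a rotation vector about the tool's x, y, z in rad. A call has 1 to 8 rows; each row is the pose to reach, as a shift and turn from the pose commanded when the call began, along the tool's axes at that moment; what a row does not reach only later rows make up. A row lasts 1/12 s, in which the tool goes at most 41.7 mm and 7.16 degrees, less where a joint would pass 70% of its speed; a pose out of reach is approached as far as the arm can. A call with a gripper value outside its range is refused whole. OPENING is the gripper command: -1 is fully open, 1 is shut, values between are in proportion, set as the call begins (- or left out, the last holds). The fingers move at their own pace and stop on an object; FORCE is the grip in N (left out, the last holds). Time passes only in rows, so rows that repeat a pose let the fingers close. It gives the time, the measured TCP pose, the force and the opening at its end, in the units of the state.
- ctrl.sense(): the state, without advancing time (a new reading comes with each control period).
- ctrl.capture(name): name is "scene" or "top"; returns the picture (384x512x3 uint8, red, green, blue); there is no depth.
- ctrl.get_calibration(name): a dict with "fx", "fy", "cx", "cy" (pixels), "world_to_cam" (4x4, takes a point from world to camera coordinates). Camera axes: x right, y down, z forward; pixel columns grow to the right and rows downward; lengths in mm; the calibration is good to about 2 mm. A picture is of the moment at which its call begins. get_calibration takes no time and is no camera call.
- ctrl.finish_job(): hands the job in, once; it reports no verdict.
Trained networks look in the newest picture that a camera, given by its name, has taken for a name from the list of things; names that differ only in an ending like _2 or _b are one class to them, and where a whole thing is asked for, a point or a joint stands for the part that bears it (a point fixed in the world has none). Each returns a list of dicts, best first, with "score" (0 to 1); they miss things now and then, are a little off and sometimes report something else, mostly with a low value. They report only what shows in the picture. A call takes as long as a camera call.
- ctrl.search_frame(thing, camera): "uv" ([column, row] in pixels, amid what is visible of it).
The state is a dict: "time_s": time; "joints": joint angles; "dq": joint speeds; "tau": joint torques, N m; "eef_pos": TCP position; "ee_rot": TCP orientation; "force": force on the tool from outside, world axes, zero at the start; "wrist_torque": the same for the moment, N m; "grip_width": opening from 0.0 (shut) to 1.0 (fully open).
Only numpy, scipy, OpenCV 4.12 (cv2) and the standard library are available. Lean on these libraries where they do the work, as an engineer would, in place of code of your own. Each camera call takes 0.05 s, during which the arm holds its last target.

## Working session

There is one attempt and no reset: what is moved stays moved. The work goes in short steps, Python scripts to look and compute and a shell command to move; the robot and the scene stay as the last step left them, time stands still between calls to the robot, and variables do not carry over. Pictures are saved under pics/ and viewed, and the job is handed in when it is done.

```bash
ls; mkdir -p pics; cat > h.py <<'E'
import numpy as np,cv2,json
from rig import ctrl
def snap(cam,name):
    im=np.array(ctrl.capture(cam)); cv2.imwrite(f'pics/{name}.png',cv2.resize(im[:,:,::-1],(800,600),interpolation=cv2.INTER_CUBIC)); cv2.imwrite(f'pics/{name}_raw.png',im[:,:,::-1]); return im
def ray(cam,uv,z):
    c=ctrl.get_calibration(cam);T=np.array(c['world_to_cam']);R=T[:3,:3];t=T[:3,3]
    d=R.T@np.array([(uv[0]-c['cx'])/c['fx'],(uv[1]-c['cy'])/c['fy'],1]);o=-R.T@t
    return o+d*(z-o[2])/d[2]
def proj(cam,p):
    c=ctrl.get_calibration(cam);T=np.array(c['world_to_cam']);q=T[:3,:3]@np.array(p)+T[:3,3]
    return np.array([c['fx']*q[0]/q[2]+c['cx'],c['fy']*q[1]/q[2]+c['cy']])
E
python3 - <<'E'
from h import *
for c in('scene','top'):
    snap(c,c+'0'); k=ctrl.get_calibration(c);T=np.array(k['world_to_cam']);print(c,k['fx'],k['cx'],k['cy'],(-T[:3,:3].T@T[:3,3]).round(),T[2,:3].round(2))
for n,z in dict(marker_center=7,pen_center=5,big_tube_center=17,micro_tube_center=5,small_bottle_center=43,oblong_tray=4,square_tray=4,round_dish=4,beaker_center=45,comb_center=4).items():
    for c in('scene','top'):
        for d in ctrl.search_frame(n,c)[:3]:
            print(n,c,round(d['score'],2),np.round(d['uv'],1),ray(c,d['uv'],z).round(0)[:2])
s=ctrl.sense();print(s)
E
```

```text
pics
scene 454.1011743476406 255.15367241766626 191.4161821805599 [ 439. -451. 1114.] [ 0.13  0.42 -0.9 ]
top 362.68022382622866 257.6439444926383 195.33634310099046 [ 449.   34. 1193.] [ 0.14 -0.   -0.99]
marker_center scene 0.68 [180.8 169. ] [427. 193.]
marker_center scene 0.24 [307.3 141.8] [794. 174.]
marker_center top 0.58 [207.6 254.1] [431. 195.]
pen_center scene 0.55 [209.9 275.8] [ 427. -123.]
big_tube_center scene 0.67 [236.9 333.5] [ 453. -278.]
big_tube_center top 0.89 [352.1 244.1] [ 451. -271.]
micro_tube_center scene 0.49 [174.1 118.7] [447. 366.]
micro_tube_center top 0.61 [159.3 249. ] [451. 352.]
small_bottle_center scene 0.85 [198.1 214.9] [439.  28.]
small_bottle_center top 0.59 [258.3 254.2] [427.  32.]
oblong_tray scene 0.64 [241.4 147.6] [608. 212.]
oblong_tray top 0.77 [198.3 201.5] [603. 225.]
square_tray scene 0.84 [262.7 217. ] [601. -10.]
square_tray scene 0.32 [285.6 299.3] [ 589. -234.]
square_tray scene 0.23 [175.2 121.5] [447. 356.]
square_tray top 0.93 [264.9 198.5] [608.   5.]
round_dish scene 0.85 [284.2 297.2] [ 587. -228.]
round_dish top 0.68 [33
[... 222 characters left out ...]
b_center top 0.65 [289.3 144.9] [788. -83.]
{'time_s': 1.1, 'joints': array([-1.46437909e+00,  3.12914113e-01,  1.49768198e+00, -3.39744207e-05,
        1.33098708e+00, -2.23401117e-01]), 'dq': array([-0.00131251, -0.00065871, -0.00068885, -0.00017645, -0.0003028 ,
       -0.00047078]), 'tau': array([ 9.92701916e-05, -4.12174594e+01, -2.59897399e+01, -2.32587799e-04,
        6.57981091e-04,  1.60968079e-05]), 'eef_pos': array([ 170.01292871, -496.72507575,  207.09374022]), 'ee_rot': array([-0.11607156,  0.11609524, -0.69751052,  0.69751585]), 'force': array([-0.44058972, -0.54877044,  0.24654006]), 'wrist_torque': array([0.01320649, 0.05903864, 0.00016342]), 'grip_width': 0.9953870076121649}
```

View pics/scene0.png

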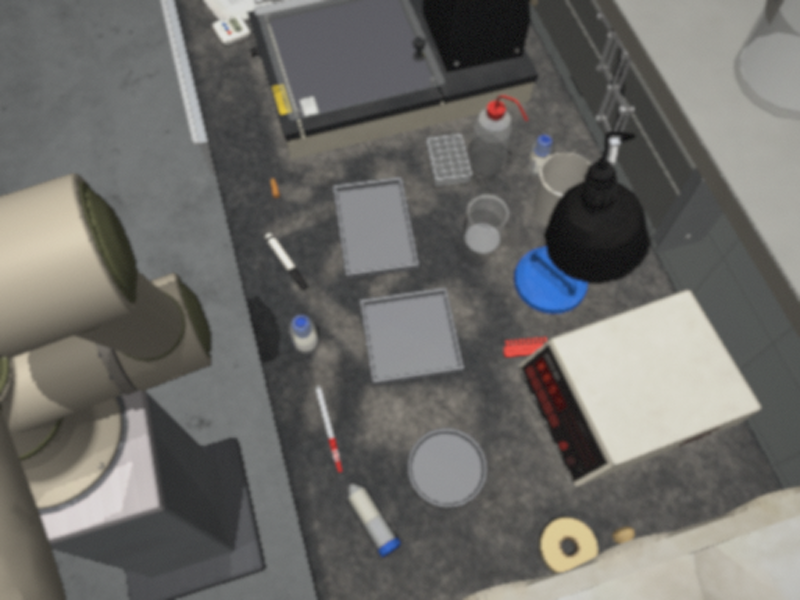

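View pics/top0.png

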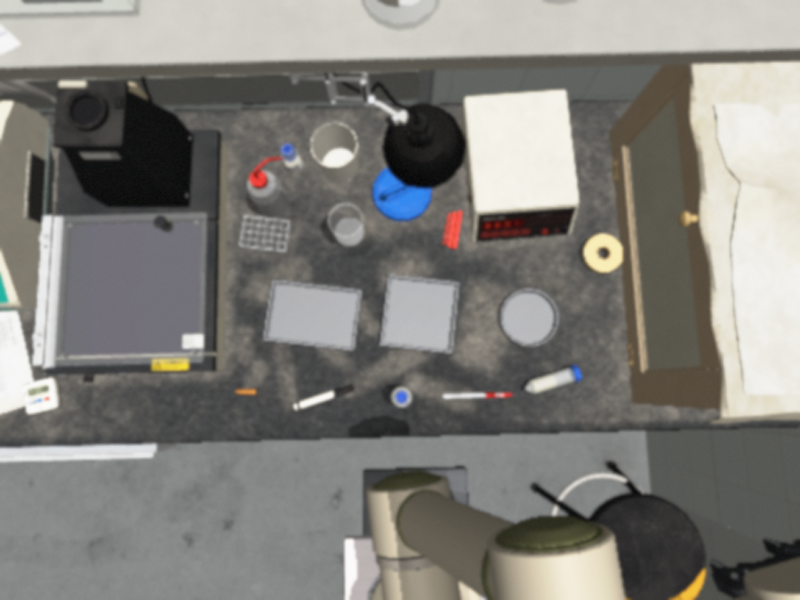

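```bash
python3 - <<'E'
import cv2
t=cv2.imread('pics/top0_raw.png')[225:285,130:400]
cv2.imwrite('pics/topcrop.png',cv2.resize(t,None,fx=2.96,fy=2.96,interpolation=cv2.INTER_CUBIC))
t=cv2.imread('pics/scene0_raw.png')[100:370,150:350]
cv2.imwrite('pics/scenecrop.png',cv2.resize(t,None,fx=2.2,fy=2.2,interpolation=cv2.INTER_CUBIC))
E
```

```text
(no output)
```

View pics/topcrop.png

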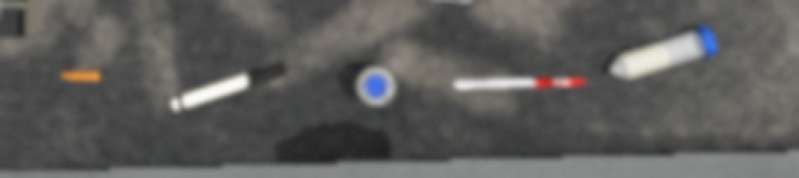

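View pics/scenecrop.png

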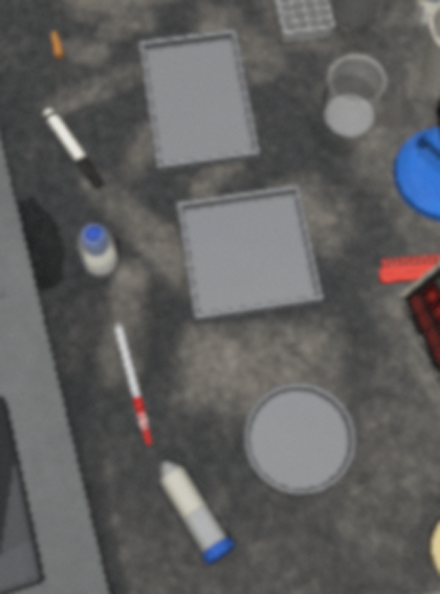

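Both views show the front row from left (+y) to right: orange microtube, marker (white, black cap), bottle with blue cap, pen (red cap), and big tube (blue cap). The oblong tray, square tray and dish are behind them. Next I'll get object ends and tray corners from both cameras.

```bash
python3 - <<'E'
from h import *
T=lambda p:(130+p[0]/2.96-.3,225+p[1]/2.96-.3)
S=lambda p:(150+p[0]/2.2-.3,100+p[1]/2.2-.3)
def seg(n,z,t,s):
    for c,f,q in(('top',T,t),('scene',S,s)):
        P=[ray(c,f(p),z)[:2] for p in q]
        d=P[1]-P[0];print(n,c,[p.round(0) for p in P],'mid',((P[0]+P[1])/2).round(0),'len',np.hypot(*d).round(0),'ang',np.degrees(np.arctan2(d[1],d[0])).round(1))
seg('marker',7,[(171,105),(285,68)],[(46,110),(99,185)])
seg('pen',5,[(455,84),(586,83)],[(119,325),(149,443)])
seg('big',17,[(611,70),(717,40)],[(165,465),(222,553)])
seg('micro',6,[(61,76),(100,76)],[(53,33),(60,57)])
print('bottle',ray('top',T((376,87)),86).round(),ray('scene',S((95,231)),86).round())
# trays by edges from gray segmentation
for c in('top','scene'):
    im=cv2.imread(f'pics/{c}0_raw.png');hsv=cv2.cvtColor(im,cv2.COLOR_BGR2HSV).astype(int)
    for n,p in(('obl',(606,215,0)),('sq',(605,0,0)),('dish',(586,-232,0))):
        u,v=proj(c,p).round().astype(int)
        ff=im.copy();ff=cv2.GaussianBlur(ff,(3,3),0);m=np.zeros((386,514),np.uint8)
        cv2.floodFill(ff,m,(int(u),int(v)),0,(12,)*3,(12,)*3,4|cv2.FLOODFILL_FIXED_RANGE|cv2.FLOODFILL_MASK_ONLY|(255<<8))
        m=m[1:-1,1:-1];cs=max(cv2.findContours(m,0,2)[0],key=cv2.contourArea)
        P=np.array([ray(c,q[0],4)[:2] for q in cs],np.float32)
        r=cv2.minAreaRect(P);print(c,n,np.round(r[0]),np.round(r[1]),round(r[2],1))
E
```

```text
marker top [array([414., 260.]), array([450., 136.])] mid [432. 198.] len 130.0 ang -73.6
marker scene [array([414., 263.]), array([453., 137.])] mid [433. 200.] len 132.0 ang -72.7
pen top [array([428., -50.]), array([ 425., -193.])] mid [ 427. -121.] len 143.0 ang -91.0
pen scene [array([431., -47.]), array([ 429., -189.])] mid [ 430. -118.] len 143.0 ang -90.9
big top [array([ 439., -219.]), array([ 468., -336.])] mid [ 454. -277.] len 121.0 ang -76.0
big scene [array([ 439., -220.]), array([ 472., -325.])] mid [ 456. -273.] len 110.0 ang -72.7
micro top [array([448., 380.]), array([447., 338.])] mid [447. 359.] len 43.0 ang -91.5
micro scene [array([449., 379.]), array([449., 338.])] mid [449. 359.] len 41.0 ang -89.5
bottle [429.  36.  86.] [434.  40.  86.]
top obl [602. 219.] [169. 111.] 82.1
top sq [600.  -4.] [129. 132.] 81.9
top dish [ 585. -234.] [96. 97.] 87.1
scene obl [604. 221.] [173. 117.] 81.8
scene sq [601.  -5.] [134. 135.] 82.0
scene dish [ 589. -233.] [100. 101.] 72.8
```

```bash
cat >> h.py <<'E'
from scipy.spatial.transform import Rotation as Ro
def plan(x,y,z,jaw):
    s=ctrl.sense();q=s['ee_rot'];R=Ro.from_quat([q[1],q[2],q[3],q[0]]).as_matrix();p=s['eef_pos']
    best=None
    for k in(0,180):
        a=np.radians(jaw+k);zz=np.array([np.cos(a),np.sin(a),0]);yy=np.array([0,0,-1.]);Rt=np.c_[np.cross(yy,zz),yy,zz]
        rv=Ro.from_matrix(R.T@Rt).as_rotvec()
        sh=R.T@(np.array([x,y,z])-p)/10
        print('shift cm',sh.round(2),'rv',rv.round(3),'deg',round(np.degrees(np.linalg.norm(rv)),1))
def st():
    s=ctrl.sense();q=s['ee_rot'];R=Ro.from_quat([q[1],q[2],q[3],q[0]]).as_matrix()
    print('t',round(s['time_s'],2),'p',s['eef_pos'].round(1),'jaw',np.degrees(np.arctan2(R[1,2],R[0,2])).round(1),'tipz',R[:,1].round(3),'f',s['force'].round(1),'g',round(s['grip_width'],3),'j',s['joints'].round(2))
def fromtray(n,dx,dy):
    c,a={'obl':((603,220),-8),'sq':((600.5,-4.5),-8),'dish':((587,-233.5),-8)}[n];a=np.radians(a)
    return np.array(c)+[dx*np.cos(a)-dy*np.sin(a),dx*np.sin(a)+dy*np.cos(a)]
E
python3 - <<'E'
from h import *
for c in('top','scene'):
    im=cv2.imread(f'pics/{c}0_raw.png');im=cv2.resize(im,None,fx=3,fy=3,interpolation=cv2.INTER_CUBIC)
    for n,w,h in(('obl',128,190),('sq',150,150)):
        for z,k,col in((18,0,(0,255,0)),(4,8,(0,0,255))):
            P=[fromtray(n,sx*(w-k)/2,sy*(h-k)/2) for sx,sy in((1,1),(1,-1),(-1,-1),(-1,1))]
            pp=np.array([(proj(c,[*p,z])+.5)*3 for p in P]).astype(int);cv2.polylines(im,[pp],True,col,1)
    P=[proj(c,[587+61*np.cos(t),-233.5+61*np.sin(t),16])*3+1.5 for t in np.linspace(0,6.28,40)];cv2.polylines(im,[np.array(P).astype(int)],True,(0,255,0),1)
    u,v=(proj(c,[600,0,0])*3).astype(int)
    cv2.imwrite(f'pics/ov_{c}.png',im[v-250:v+280,u-350:u+350])
st();plan(432,199,120,17);print(fromtray('obl',24,0),fromtray('obl',-24,0),fromtray('sq',25,0),fromtray('sq',-30,0))
E
```

```text
t 1.1 p [ 170.  -496.7  207.1] jaw -71.1 tipz [-0. -0. -1.] f [-0.4 -0.5  0.2] g 0.995 j [-1.46  0.31  1.5  -0.    1.33 -0.22]
shift cm [-47.32   8.71 -57.34] rv [ 0.    -1.538  0.   ] deg 88.1
shift cm [-47.32   8.71 -57.34] rv [-0.     1.604  0.   ] deg 91.9
[626.76643365 216.65984558] [579.23356635 223.34015442] [625.25670172  -7.97932752] [ 5.70791958e+02 -3.24806971e-01]
```

View pics/ov_top.png

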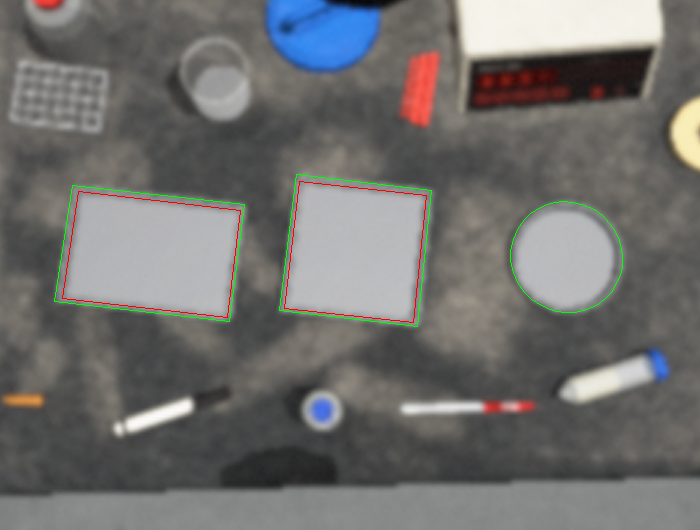

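View pics/ov_scene.png

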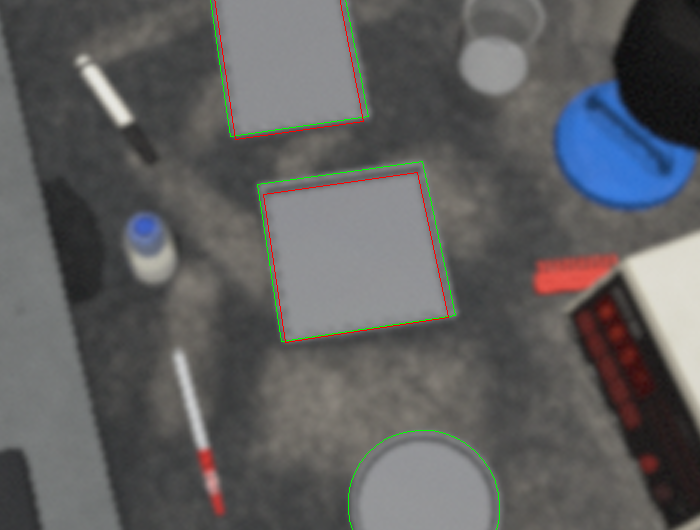

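```bash
python3 -m inch '[-47.32,8.7,-57.34,0,-1.538,0,-47.32,8.7,-57.34,0,-1.538,0,-47.32,8.7,-57.34,0,-1.538,0,-47.32,8.7,-57.34,0,-1.538,0,-47.32,8.7,-57.34,0,-1.538,0,-47.32,8.7,-57.34,0,-1.538,0,-47.32,8.7,-57.34,0,-1.538,0,-47.32,8.7,-57.34,0,-1.538,0]' -1 30; python3 -c "
from h import *
st();plan(432,199,120,17)"
```

```text
time_s: 1.77
eef_pos: [286.8, -185.1, 168.3]
ee_rot: [-0.438, 0.438, -0.555, 0.556]
force: [2.2, 0.1, -0.7]
grip_width: 0.998
t 1.77 p [ 286.8 -185.1  168.3] jaw -13.5 tipz [ 0.001 -0.001 -1.   ] f [ 2.2  0.1 -0.7] g 0.998 j [-0.92 -0.07  2.04  0.    1.17 -0.69]
shift cm [-40.74   4.82   5.15] rv [-0.001 -0.532  0.001] deg 30.5
shift cm [-40.74   4.82   5.15] rv [-1.000e-03  2.609e+00 -1.000e-03] deg 149.5
```

```bash
python3 -m inch '[-36,4.8,4.6,0,-0.53,0,-36,4.8,4.6,0,-0.53,0,-36,4.8,4.6,0,-0.53,0,-36,4.8,4.6,0,-0.53,0,-36,4.8,4.6,0,-0.53,0,-36,4.8,4.6,0,-0.53,0,-36,4.8,4.6,0,-0.53,0,-36,4.8,4.6,0,-0.53,0]'; python3 -c "
from h import *
st();plan(432,199,120,17)"
```

```text
time_s: 2.43
eef_pos: [405.9, 123.8, 124.6]
ee_rot: [0.567, -0.567, 0.422, -0.423]
force: [1.0, -0.7, 1.1]
grip_width: 0.998
t 2.43 p [405.9 123.8 124.6] jaw 16.6 tipz [ 0.001 -0.    -1.   ] f [ 1.  -0.7  1.1] g 0.998 j [ 0.02  0.18  1.9  -0.    1.06 -0.27]
shift cm [-6.46  0.46  4.64] rv [-0.001 -0.007  0.   ] deg 0.4
shift cm [-6.46  0.46  4.64] rv [-0.000e+00  3.134e+00 -1.000e-03] deg 179.6
```

```bash
python3 -m inch '[0,0,0,0,0,0,0,0,0,0,0,0,0,0,0,0,0,0]' -0.2; python3 -c "
from h import *
st();plan(432,199,40,17)"
```

```text
time_s: 2.68
eef_pos: [405.4, 121.1, 124.6]
ee_rot: [-0.567, 0.567, -0.423, 0.423]
force: [-0.3, -0.6, -1.3]
grip_width: 0.611
t 2.68 p [405.4 121.1 124.6] jaw 16.6 tipz [-0. -0. -1.] f [-0.3 -0.6 -1.3] g 0.611 j [ 0.01  0.18  1.9  -0.    1.06 -0.28]
shift cm [-6.7   8.46  4.78] rv [ 0.    -0.007  0.   ] deg 0.4
shift cm [-6.7   8.46  4.78] rv [-0.000e+00  3.134e+00  1.000e-03] deg 179.6
```

```bash
python3 -m inch '[-6.7,5,4.8,0,0,0,-6.7,5,4.8,0,0,0,-6.7,8.4,4.8,0,0,0,-6.7,8.4,4.8,0,0,0,-6.7,8.4,4.8,0,0,0]'; python3 -c "
from h import *
st();plan(432,199,3,17);snap('top','m1');snap('scene','m1s')
im=cv2.imread('pics/m1_raw.png')[200:290,130:270];im2=cv2.imread('pics/m1s_raw.png')[110:215,130:270]
cv2.imwrite('pics/m1c.png',np.vstack([cv2.resize(im,None,fx=3.,fy=3.),cv2.resize(im2,None,fx=3,fy=3)]))"
```

```text
time_s: 3.1
eef_pos: [431.7, 198.0, 40.0]
ee_rot: [-0.566, 0.568, -0.424, 0.422]
force: [1.1, 0.4, 0.9]
grip_width: 0.6
t 3.1 p [431.7 198.   40. ] jaw 16.5 tipz [-0.004 -0.001 -1.   ] f [1.1 0.4 0.9] g 0.6 j [ 0.18  0.42  1.84 -0.    0.89 -0.1 ]
shift cm [-0.09  3.7   0.07] rv [ 0.004 -0.009 -0.   ] deg 0.5
shift cm [-0.09  3.7   0.07] rv [0.    3.133 0.006] deg 179.5
```

View pics/m1c.png

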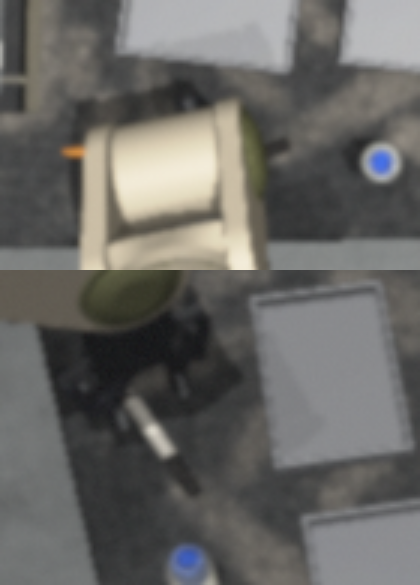

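Fingers straddle the marker in the scene view (marker from about (130,400) to (195,490) in the lower crop). I'll lower and close.

```bash
python3 -m inch '[-0.1,2,0,0,0,0,-0.1,3.7,0,0,0,0,-0.1,3.7,0,0,0,0]' && python3 -m inch '[0,0,0,0,0,0,0,0,0,0,0,0,0,0,0,0,0,0,0,0,0,0,0,0,0,0,0,0,0,0,0,0,0,0,0,0]' 1 30; python3 -c "
from h import *
st();plan(432,199,120,17)"
```

```text
time_s: 3.45
eef_pos: [432.0, 199.0, 3.8]
ee_rot: [-0.566, 0.567, -0.423, 0.423]
force: [-0.1, 0.5, -0.8]
grip_width: 0.599
time_s: 3.95
eef_pos: [432.4, 200.3, 4.0]
ee_rot: [0.567, -0.567, 0.423, -0.423]
force: [0.2, 0.0, 0.1]
grip_width: 0.0
t 3.95 p [432.4 200.3   4. ] jaw 16.6 tipz [ 0.001  0.    -1.   ] f [0.2 0.  0.1] g 0.0 j [ 0.19  0.49  1.86 -0.    0.8  -0.1 ]
shift cm [  0.12 -11.6   -0.07] rv [-0.001 -0.008  0.   ] deg 0.4
shift cm [  0.12 -11.6   -0.07] rv [-0.000e+00  3.134e+00 -1.000e-03] deg 179.6
```

```bash
python3 -m inch '[0,-4,0,0,0,0,0,-8,0,0,0,0,0,-8,0,0,0,0]'; python3 -c "
from h import *
st();snap('top','m2');snap('scene','m2s')
im=cv2.imread('pics/m2_raw.png')[200:290,130:270];im2=cv2.imread('pics/m2s_raw.png')[110:215,130:270]
cv2.imwrite('pics/m2c.png',np.vstack([cv2.resize(im,None,fx=3.,fy=3.),cv2.resize(im2,None,fx=3,fy=3)]))"
```

```text
time_s: 4.2
eef_pos: [435.5, 201.1, 89.9]
ee_rot: [0.57, -0.564, 0.42, -0.425]
force: [0.6, 0.1, 1.5]
grip_width: -0.003
t 4.2 p [435.5 201.1  89.9] jaw 16.6 tipz [ 0.011  0.002 -1.   ] f [0.6 0.1 1.5] g -0.003 j [ 0.19  0.34  1.79  0.    1.   -0.1 ]
```

View pics/m2c.png

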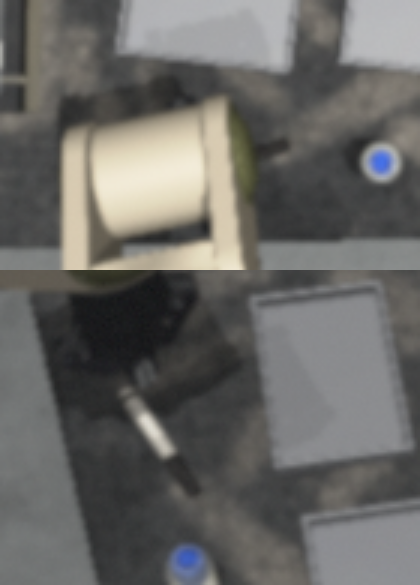

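```bash
python3 -c "
from h import *
a=cv2.imread('pics/scene0_raw.png')[135:195,150:220];b=cv2.imread('pics/m2s_raw.png')[135:195,150:220]
cv2.imwrite('pics/cmp.png',cv2.resize(np.hstack([a,b]),None,fx=5.7,fy=5.7,interpolation=cv2.INTER_CUBIC))
for p in([435.5,201.1,89.9],[432,200,4]): print(proj('scene',p),proj('top',p))
s=ctrl.sense();print(s['grip_width'])"
```

```text
[178.75636421 150.38570367] [201.85017507 253.21054848]
[182.13947679 167.06141437] [206.21242682 253.85471129]
0.004922115222638191
```

View pics/cmp.png

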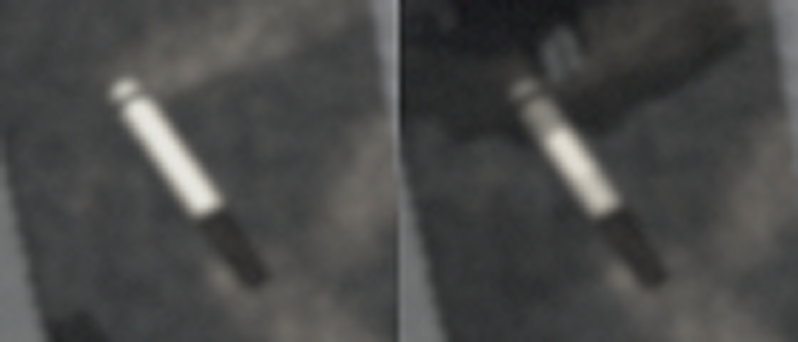

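The marker hasn't moved: same ends as before, to within 0.5 px. The fingers shut without holding it. I'll try again lower, closing stepwise and checking.

```bash
python3 -m inch '[0,0,0,0,0,0,0,0,0,0,0,0,0,0,0,0,0,0]' -0.3; python3 -c "
from h import *
st();plan(432.5,200,1.5,17)"
```

```text
time_s: 4.55
eef_pos: [431.6, 200.2, 82.6]
ee_rot: [-0.566, 0.567, -0.423, 0.422]
force: [0.2, -0.0, 0.1]
grip_width: 0.419
t 4.55 p [431.6 200.2  82.6] jaw 16.6 tipz [-0.002 -0.    -1.   ] f [ 0.2 -0.   0.1] g 0.419 j [ 0.19  0.35  1.8   0.    0.99 -0.1 ]
shift cm [0.04 8.11 0.1 ] rv [ 0.002 -0.008 -0.   ] deg 0.5
shift cm [0.04 8.11 0.1 ] rv [0.    3.134 0.004] deg 179.6
```

```bash
python3 -m inch '[0,4,0.1,0,0,0,0,7,0.1,0,0,0,0,8.1,0.1,0,0,0,0,8.1,0.1,0,0,0,0,8.1,0.1,0,0,0]' ; python3 -m inch '[0,0,0,0,0,0,0,0,0,0,0,0]' 0.4 30;python3 -m inch '[0,0,0,0,0,0,0,0,0,0,0,0]' 0.6 30; python3 -c "
from h import *
st();snap('scene','m3s')
im2=cv2.imread('pics/m3s_raw.png')[120:215,130:270]
cv2.imwrite('pics/m3c.png',cv2.resize(im2,None,fx=5,fy=5))"
```

```text
time_s: 4.97
eef_pos: [432.9, 200.5, 2.2]
ee_rot: [-0.566, 0.567, -0.423, 0.422]
force: [0.7, -0.5, 0.2]
grip_width: 0.648
time_s: 5.13
eef_pos: [433.9, 200.7, 3.7]
ee_rot: [0.567, -0.566, 0.422, -0.423]
force: [0.3, 0.1, 0.3]
grip_width: 0.379
time_s: 5.3
eef_pos: [433.6, 200.7, 3.3]
ee_rot: [0.567, -0.566, 0.422, -0.423]
force: [-0.8, -0.0, -0.1]
grip_width: 0.197
t 5.3 p [433.6 200.7   3.3] jaw 16.6 tipz [ 0.001  0.    -1.   ] f [-0.8 -0.  -0.1] g 0.197 j [ 0.19  0.49  1.86  0.    0.79 -0.1 ]
```

View pics/m3c.png

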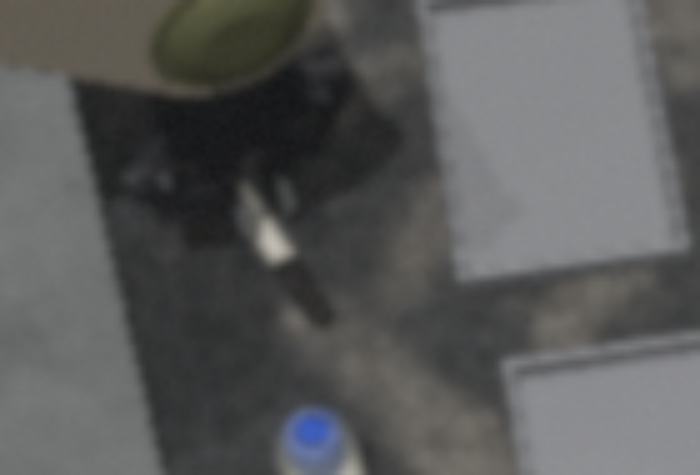

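```bash
python3 -m inch '[0,0,0,0,0,0]' 1 30;python3 -m inch '[0,0,0,0,0,0]';python3 -m inch '[0,0,0,0,0,0]';python3 -m inch '[0,0,0,0,0,0]'; python3 -c "
from h import *
st();snap('scene','m4s')
im2=cv2.imread('pics/m4s_raw.png')[120:215,130:270]
cv2.imwrite('pics/m4c.png',cv2.resize(im2,None,fx=5,fy=5))"
```

```text
time_s: 5.43
eef_pos: [433.4, 200.6, 3.0]
ee_rot: [0.567, -0.567, 0.423, -0.423]
force: [-0.5, 0.3, -0.3]
grip_width: 0.072
time_s: 5.52
eef_pos: [433.3, 200.6, 2.8]
ee_rot: [0.567, -0.567, 0.423, -0.423]
force: [0.7, -0.3, 0.1]
grip_width: 0.002
time_s: 5.6
eef_pos: [433.2, 200.6, 2.7]
ee_rot: [0.567, -0.567, 0.423, -0.423]
force: [-0.2, -0.0, -0.6]
grip_width: 0.001
time_s: 5.68
eef_pos: [433.2, 200.6, 2.7]
ee_rot: [-0.567, 0.567, -0.423, 0.423]
force: [0.5, -0.3, 0.0]
grip_width: -0.0
t 5.68 p [433.2 200.6   2.7] jaw 16.6 tipz [-0. -0. -1.] f [ 0.5 -0.3  0. ] g -0.0 j [ 0.19  0.49  1.86 -0.    0.79 -0.1 ]
```

View pics/m4c.png

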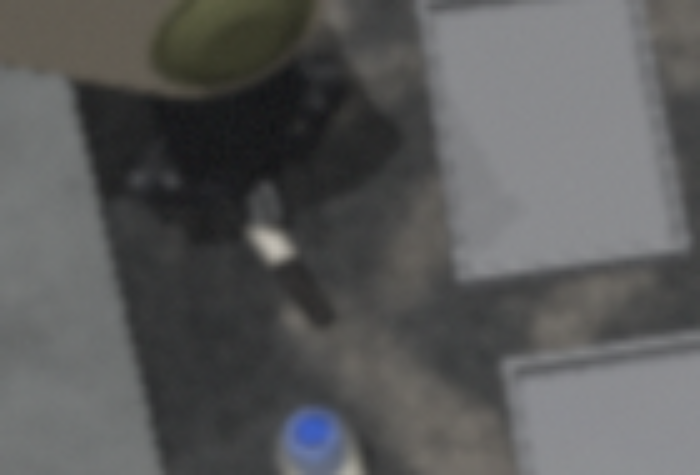

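The fingers shut above the marker: the tips show at about (183,162) in the raw scene image, where z≈3 should project to (182,167). So the real tips are roughly 15 mm higher than reported. I'll open and go down in small steps, watching the force.

```bash
python3 -m inch '[0,0,0,0,0,0,0,0,0,0,0,0,0,0,0,0,0,0]' 0.1 30; python3 -m inch '[0,0.3,0,0,0,0,0,0.6,0,0,0,0,0,0.6,0,0,0,0]'; python3 -m inch '[0,0.3,0,0,0,0,0,0.4,0,0,0,0,0,0.4,0,0,0,0]'; python3 -c "
from h import *
st()"
```

```text
time_s: 5.98
eef_pos: [433.2, 200.6, 2.7]
ee_rot: [0.567, -0.567, 0.423, -0.423]
force: [-0.1, -0.7, -0.1]
grip_width: 0.419
time_s: 6.23
eef_pos: [432.8, 200.5, -4.0]
ee_rot: [-0.567, 0.567, -0.423, 0.423]
force: [0.8, 0.4, -0.8]
grip_width: 0.448
time_s: 6.48
eef_pos: [433.0, 200.5, -7.7]
ee_rot: [-0.567, 0.567, -0.423, 0.423]
force: [0.0, -0.6, -0.3]
grip_width: 0.45
t 6.48 p [433.  200.5  -7.7] jaw 16.6 tipz [-0.001 -0.    -1.   ] f [ 0.  -0.6 -0.3] g 0.45 j [ 0.19  0.51  1.86  0.    0.77 -0.1 ]
```

```bash
python3 -m inch '[0,0.2,0,0,0,0,0,0.3,0,0,0,0,0,0.3,0,0,0,0]'; python3 -m inch '[0,0,0,0,0,0,0,0,0,0,0,0,0,0,0,0,0,0,0,0,0,0,0,0]' 1 20; python3 -c "
from h import *
st()
snap('scene','m5s')
im2=cv2.imread('pics/m5s_raw.png')[120:215,130:270]
cv2.imwrite('pics/m5c.png',cv2.resize(im2,None,fx=5,fy=5))"
```

```text
time_s: 6.73
eef_pos: [433.1, 200.6, -10.6]
ee_rot: [-0.567, 0.567, -0.423, 0.423]
force: [-0.7, -0.2, -0.5]
grip_width: 0.451
time_s: 7.07
eef_pos: [433.3, 200.6, -10.2]
ee_rot: [0.567, -0.567, 0.423, -0.423]
force: [-0.3, 0.3, 1.4]
grip_width: 0.156
t 7.07 p [433.3 200.6 -10.2] jaw 16.6 tipz [ 0.  0. -1.] f [-0.3  0.3  1.4] g 0.156 j [ 0.19  0.51  1.86  0.    0.76 -0.1 ]
```

View pics/m5c.png

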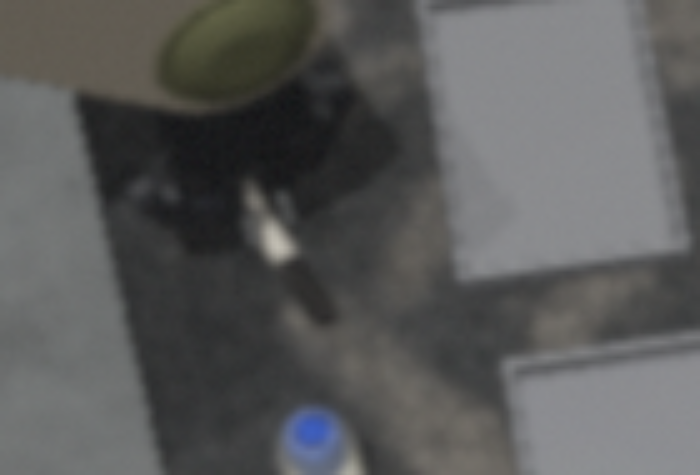

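```bash
python3 -m inch '[0,0,0,0,0,0,0,0,0,0,0,0]' 0.4 20; python3 -m inch '[0,0.3,0,0,0,0,0,0.3,0,0,0,0]';python3 -m inch '[0,0.2,0,0,0,0,0,0.2,0,0,0,0]'; python3 -m inch '[0,0,0,0,0,0,0,0,0,0,0,0,0,0,0,0,0,0,0,0,0,0,0,0]' 1 30
```

```text
time_s: 7.28
eef_pos: [433.2, 200.6, -10.4]
ee_rot: [0.567, -0.567, 0.423, -0.423]
force: [0.4, -0.1, -0.1]
grip_width: 0.297
time_s: 7.45
eef_pos: [432.9, 200.5, -13.8]
ee_rot: [-0.567, 0.567, -0.423, 0.423]
force: [0.4, -0.8, -0.8]
grip_width: 0.3
time_s: 7.62
eef_pos: [433.0, 200.5, -15.7]
ee_rot: [-0.567, 0.567, -0.423, 0.423]
force: [-0.5, 0.3, 0.1]
grip_width: 0.3
time_s: 7.95
eef_pos: [433.2, 200.6, -15.3]
ee_rot: [0.567, -0.567, 0.423, -0.423]
force: [1.3, -0.2, 0.2]
grip_width: 0.158
```

```bash
python3 -m inch '[0,-4,0,0,0,0,0,-8,0,0,0,0,0,-8,0,0,0,0]'; python3 -c "
from h import *
st();plan(626.8,216.7,60,-8)
snap('scene','m6s')
im2=cv2.imread('pics/m6s_raw.png')[100:215,130:270]
cv2.imwrite('pics/m6c.png',cv2.resize(im2,None,fx=5,fy=5))"
```

```text
time_s: 8.2
eef_pos: [436.5, 201.4, 70.7]
ee_rot: [0.57, -0.564, 0.42, -0.425]
force: [1.0, 0.2, 0.7]
grip_width: 0.166
t 8.2 p [436.5 201.4  70.7] jaw 16.6 tipz [ 0.01   0.002 -1.   ] f [1.  0.2 0.7] g 0.166 j [ 0.19  0.37  1.81  0.    0.95 -0.1 ]
shift cm [ 3.96  1.27 18.66] rv [-0.011  0.429 -0.001] deg 24.6
shift cm [ 3.96  1.27 18.66] rv [-2.000e-03 -2.713e+00  1.400e-02] deg 155.4
```

View pics/m6c.png

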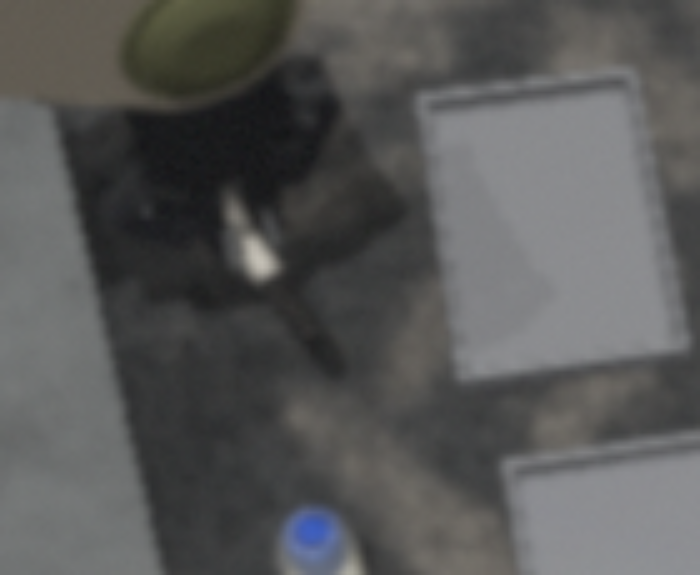

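The marker is held but its black end droops a little (at about (197,173) raw). It will level against the tray floor, so I'm carrying on.

```bash
python3 -m inch '[0.8,0,4,0,0.08,0,1.6,0,7.6,0,0.17,0,2.4,0,11,0,0.26,0,3.2,0,15,0,0.35,0,3.96,0,18.7,0,0.43,0,3.96,0,18.7,0,0.43,0,3.96,0,18.7,0,0.43,0]'; python3 -c "
from h import *
st();plan(626.8,216.7,-4,-8)
snap('scene','m7s')
im2=cv2.imread('pics/m7s_raw.png')[80:215,150:290]
cv2.imwrite('pics/m7c.png',cv2.resize(im2,None,fx=4.4,fy=4.4))"
```

```text
time_s: 8.83
eef_pos: [624.0, 215.5, 62.2]
ee_rot: [0.463, -0.464, 0.535, -0.534]
force: [-0.3, 0.7, -0.1]
grip_width: 0.16
t 8.83 p [624.  215.5  62.2] jaw -8.1 tipz [-0.003 -0.    -1.   ] f [-0.3  0.7 -0.1] g 0.16 j [0.16 0.74 1.21 0.   1.19 0.3 ]
shift cm [-0.16  6.62  0.28] rv [ 0.003 -0.002  0.001] deg 0.2
shift cm [-0.16  6.62  0.28] rv [-1.00e-03  3.14e+00  4.00e-03] deg 179.9
```

View pics/m7c.png

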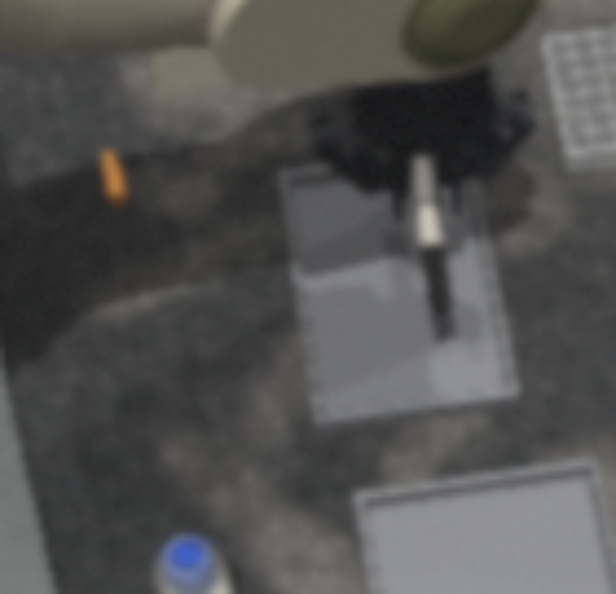

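```bash
python3 -m inch '[-0.1,2.5,0.2,0,0,0,-0.1,4.5,0.2,0,0,0,-0.1,5.5,0.2,0,0,0,-0.1,5.5,0.2,0,0,0]';python3 -m inch '[0,0.5,0,0,0,0,0,1.0,0,0,0,0,0,1.0,0,0,0,0]';python3 -m inch '[0,0.3,0,0,0,0,0,0.6,0,0,0,0,0,0.6,0,0,0,0]'; python3 -c "
from h import *
st()"
```

```text
time_s: 9.22
eef_pos: [623.4, 216.5, 7.3]
ee_rot: [0.462, -0.465, 0.535, -0.533]
force: [-1.3, -0.0, -0.4]
grip_width: 0.163
time_s: 9.47
eef_pos: [625.6, 216.7, -0.4]
ee_rot: [0.464, -0.464, 0.534, -0.534]
force: [-0.9, -1.0, 0.5]
grip_width: 0.162
time_s: 9.72
eef_pos: [625.6, 216.6, -6.7]
ee_rot: [0.463, -0.464, 0.534, -0.534]
force: [-0.9, 0.1, -0.2]
grip_width: 0.164
t 9.72 p [625.6 216.6  -6.7] jaw -8.1 tipz [-0. -0. -1.] f [-0.9  0.1 -0.2] g 0.164 j [0.16 0.83 1.25 0.   1.07 0.3 ]
```

Another 4 mm to the contact height (-11), then open a little.

```bash
python3 -m inch '[0,0.2,0,0,0,0,0,0.45,0,0,0,0,0,0.45,0,0,0,0]';python3 -m inch '[0,0,0,0,0,0,0,0,0,0,0,0,0,0,0,0,0,0]' 0.4;python3 -m inch '[0,-2,0,0,0,0,0,-6,0,0,0,0,0,-10,0,0,0,0,0,-10,0,0,0,0]'; python3 -c "
from h import *
st();plan(428.5,-119.5,110,-1)"
```

```text
time_s: 9.97
eef_pos: [625.8, 216.6, -11.2]
ee_rot: [0.463, -0.464, 0.534, -0.534]
force: [0.4, 0.3, -0.2]
grip_width: 0.165
time_s: 10.22
eef_pos: [625.9, 216.6, -10.8]
ee_rot: [-0.464, 0.463, -0.534, 0.534]
force: [0.1, -0.3, 0.3]
grip_width: 0.3
time_s: 10.55
eef_pos: [629.5, 217.3, 98.0]
ee_rot: [-0.468, 0.459, -0.531, 0.536]
force: [0.7, 0.4, 1.4]
grip_width: 0.302
t 10.55 p [629.5 217.3  98. ] jaw -8.1 tipz [ 0.014  0.002 -1.   ] f [0.7 0.4 1.4] g 0.302 j [0.16 0.71 1.17 0.   1.25 0.3 ]
shift cm [ 36.17  -1.54 -15.16] rv [-0.013 -0.123 -0.003] deg 7.1
shift cm [ 36.17  -1.54 -15.16] rv [ 0.005  3.018 -0.02 ] deg 172.9
```

```bash
python3 -m inch '[32,-1.2,-13.5,0,-0.12,0,32,-1.2,-13.5,0,-0.12,0,32,-1.2,-13.5,0,-0.12,0,32,-1.2,-13.5,0,-0.12,0,32,-1.2,-13.5,0,-0.12,0,32,-1.2,-13.5,0,-0.12,0,32,-1.2,-13.5,0,-0.12,0,32,-1.2,-13.5,0,-0.12,0]' 0.2 ; python3 -c "
from h import *
st();plan(428.5,-120,30,-1)
snap('scene','p1s');snap('top','p1')
im2=cv2.imread('pics/p1s_raw.png')[90:320,150:330];im1=cv2.imread('pics/p1_raw.png')[160:280,150:350]
cv2.imwrite('pics/p1c.png',cv2.resize(im2,None,fx=2.6,fy=2.6));cv2.imwrite('pics/p1t.png',cv2.resize(im1,None,fx=4,fy=4))"
```

```text
time_s: 11.22
eef_pos: [453.3, -70.4, 100.9]
ee_rot: [-0.495, 0.495, -0.505, 0.505]
force: [1.3, -0.0, -0.5]
grip_width: 0.399
t 11.22 p [453.3 -70.4 100.9] jaw -1.2 tipz [ 0.001 -0.    -1.   ] f [ 1.3 -0.  -0.5] g 0.399 j [-0.41  0.29  1.83 -0.    1.02 -0.39]
shift cm [ 5.01  7.09 -2.38] rv [-0.001 -0.003  0.   ] deg 0.2
shift cm [ 5.01  7.09 -2.38] rv [-1.000e-03  3.138e+00 -1.000e-03] deg 179.8
```

View pics/p1c.png

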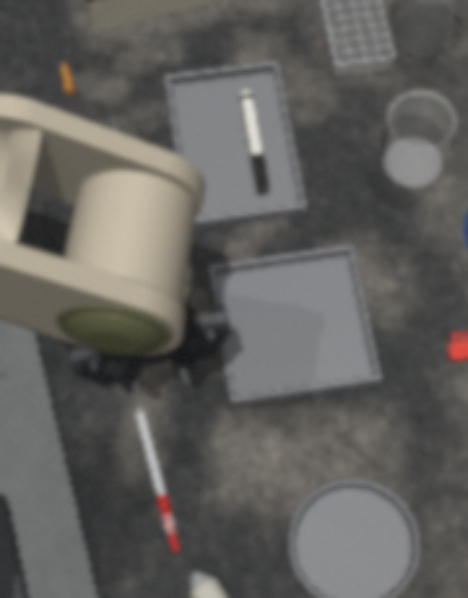

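View pics/p1t.png

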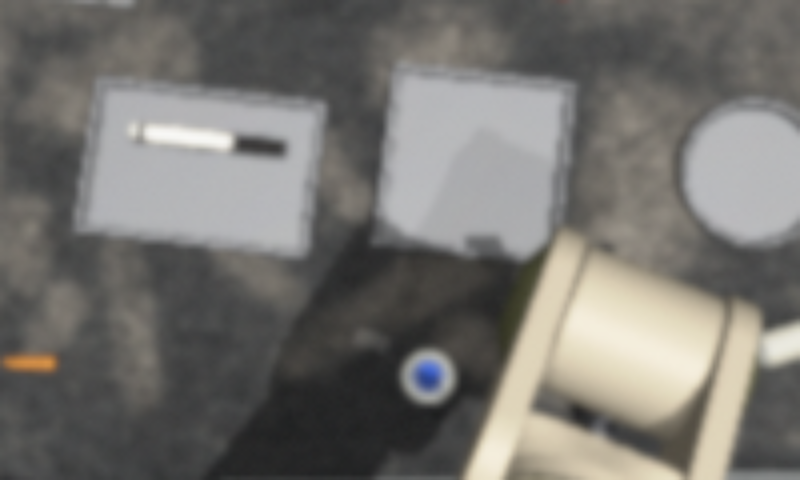

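The marker lies flat and clear of the walls in the oblong tray. Now the pen.

```bash
python3 -m inch '[5,2,-2.4,0,0,0,5,5,-2.4,0,0,0,5,7.1,-2.4,0,0,0,5,7.1,-2.4,0,0,0,5,7.1,-2.4,0,0,0]' 0.3 ; python3 -c "
from h import *
st();plan(428.5,-120,-12,-1)
snap('scene','p2s')
im2=cv2.imread('pics/p2s_raw.png')[190:320,150:290]
cv2.imwrite('pics/p2c.png',cv2.resize(im2,None,fx=4.6,fy=4.6))"
```

```text
time_s: 11.73
eef_pos: [429.6, -118.1, 29.7]
ee_rot: [0.495, -0.495, 0.506, -0.505]
force: [0.4, 0.5, -0.2]
grip_width: 0.351
t 11.73 p [ 429.6 -118.1   29.7] jaw -1.2 tipz [-0.001  0.001 -1.   ] f [ 0.4  0.5 -0.2] g 0.351 j [-0.53  0.39  1.93  0.    0.82 -0.51]
shift cm [ 0.2   4.17 -0.1 ] rv [ 0.001 -0.003 -0.001] deg 0.2
shift cm [ 0.2   4.17 -0.1 ] rv [1.000e-03 3.138e+00 2.000e-03] deg 179.8
```

View pics/p2c.png

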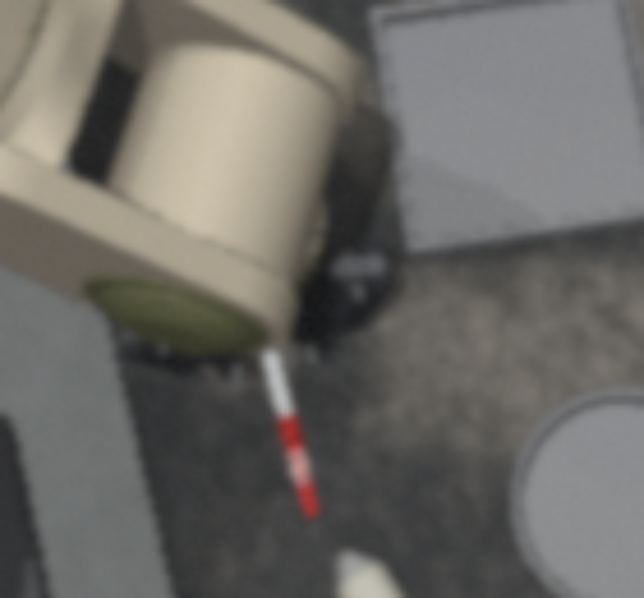

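```bash
python3 -m inch '[0.1,2,0,0,0,0,0.1,4.2,0,0,0,0,0.1,4.2,0,0,0,0]' 0.4; python3 -m inch '[0,0.3,0,0,0,0,0,0.3,0,0,0,0]'; python3 -m inch '[0,0.2,0,0,0,0,0,0.2,0,0,0,0]'; python3 -m inch '[0,0.1,0,0,0,0,0,0.1,0,0,0,0]'
```

```text
time_s: 12.03
eef_pos: [429.1, -118.6, -13.4]
ee_rot: [0.495, -0.495, 0.506, -0.504]
force: [-0.0, 0.8, -0.0]
grip_width: 0.303
time_s: 12.2
eef_pos: [430.4, -119.6, -14.1]
ee_rot: [-0.495, 0.495, -0.504, 0.506]
force: [1.2, 0.4, -0.1]
grip_width: 0.301
time_s: 12.37
eef_pos: [430.0, -119.7, -16.5]
ee_rot: [-0.495, 0.495, -0.505, 0.506]
force: [0.0, -0.3, -0.7]
grip_width: 0.298
time_s: 12.53
eef_pos: [429.6, -119.6, -18.0]
ee_rot: [-0.495, 0.495, -0.505, 0.505]
force: [-0.1, -0.4, 0.2]
grip_width: 0.299
```

```bash
python3 -m inch '[0,0.1,0,0,0,0,0,0.1,0,0,0,0]' 0.5; python3 -m inch '[0,0.1,0,0,0,0,0,0.1,0,0,0,0]';  python3 -m inch '[0,0,0,0,0,0,0,0,0,0,0,0,0,0,0,0,0,0,0,0,0,0,0,0]' 1 50
```

```text
time_s: 12.7
eef_pos: [429.4, -119.6, -19.4]
ee_rot: [0.495, -0.495, 0.505, -0.505]
force: [-0.3, -0.1, -0.1]
grip_width: 0.249
time_s: 12.87
eef_pos: [429.4, -119.5, -20.5]
ee_rot: [0.495, -0.495, 0.505, -0.505]
force: [-0.5, 0.2, -1.0]
grip_width: 0.249
time_s: 13.2
eef_pos: [429.5, -119.5, -20.2]
ee_rot: [-0.495, 0.495, -0.505, 0.505]
force: [-0.6, 0.5, 3.0]
grip_width: 0.07
```

```bash
python3 -m inch '[0,-1,0,0,0,0,0,-3,0,0,0,0,0,-6,0,0,0,0,0,-9,0,0,0,0,0,-10,0,0,0,0,0,-10,0,0,0,0]'; python3 -c "
from h import *
st();p=fromtray('obl',-24,0);print(p);plan(p[0],p[1],80,-8)
snap('scene','p3s')
im2=cv2.imread('pics/p3s_raw.png')[170:300,150:290]
cv2.imwrite('pics/p3c.png',cv2.resize(im2,None,fx=4.6,fy=4.6))"
```

```text
time_s: 13.7
eef_pos: [430.7, -120.2, 81.9]
ee_rot: [-0.495, 0.494, -0.503, 0.507]
force: [-0.0, -0.3, -0.3]
grip_width: 0.073
t 13.7 p [ 430.7 -120.2   81.9] jaw -1.2 tipz [ 0.004 -0.003 -1.   ] f [-0.  -0.3 -0.3] g 0.073 j [-0.54  0.29  1.89  0.    0.95 -0.51]
[579.23356635 223.34015442]
shift cm [-34.66   0.17  14.13] rv [-0.005  0.119  0.002] deg 6.8
shift cm [-34.66   0.17  14.13] rv [ 3.000e-03 -3.023e+00  7.000e-03] deg 173.2
```

View pics/p3c.png

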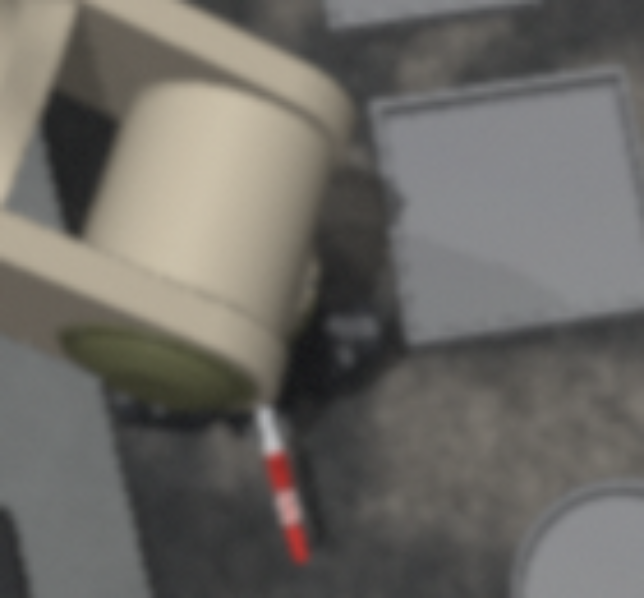

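```bash
python3 -m inch '[-2.5,-1.5,3,0,0.02,0,-6,-1.5,6,0,0.04,0,-9.5,-1.5,8,0,0.05,0,-13,-1.5,10,0,0.07,0,-17,-1.5,11.5,0,0.09,0,-21,-1.5,12.5,0,0.11,0,-25,-1.5,13.5,0,0.12,0,-29,0,14.1,0,0.12,0]'; python3 -c "
from h import *
st();p=fromtray('obl',-24,0);plan(p[0],p[1],30,-8)"
```

```text
time_s: 14.42
eef_pos: [577.1, 166.7, 80.7]
ee_rot: [-0.464, 0.463, -0.534, 0.534]
force: [0.7, -0.2, 0.3]
grip_width: 0.072
t 14.42 p [577.1 166.7  80.7] jaw -8.1 tipz [ 0.002  0.    -1.   ] f [ 0.7 -0.2  0.3] g 0.072 j [0.09 0.59 1.42 0.   1.13 0.23]
shift cm [-5.64  5.07 -0.6 ] rv [-0.002 -0.002 -0.   ] deg 0.2
shift cm [-5.64  5.07 -0.6 ] rv [ 1.00e-03  3.14e+00 -3.00e-03] deg 179.9
```

```bash
python3 -m inch '[-3,1,-0.3,0,0,0,-5.6,2,-0.6,0,0,0,-5.6,4.5,-0.6,0,0,0,-5.6,6,-0.6,0,0,0,-5.6,6,-0.6,0,0,0]'; python3 -c "
from h import *
st();p=fromtray('obl',-24,0);plan(p[0],p[1],-13,-8)
snap('scene','p4s')
im2=cv2.imread('pics/p4s_raw.png')[80:215,150:290]
cv2.imwrite('pics/p4c.png',cv2.resize(im2,None,fx=4.4,fy=4.4))"
```

```text
time_s: 14.83
eef_pos: [574.8, 220.6, 15.3]
ee_rot: [0.461, -0.466, 0.535, -0.532]
force: [-0.2, 0.2, -1.3]
grip_width: 0.072
t 14.83 p [574.8 220.6  15.3] jaw -8.0 tipz [-0.009 -0.002 -1.   ] f [-0.2  0.2 -1.3] g 0.072 j [ 0.18  0.71  1.4  -0.    1.04  0.32]
shift cm [-0.35  2.83  0.42] rv [ 0.009 -0.001  0.003] deg 0.5
shift cm [-0.35  2.83  0.42] rv [-0.004  3.141  0.013] deg 180.0
```

View pics/p4c.png

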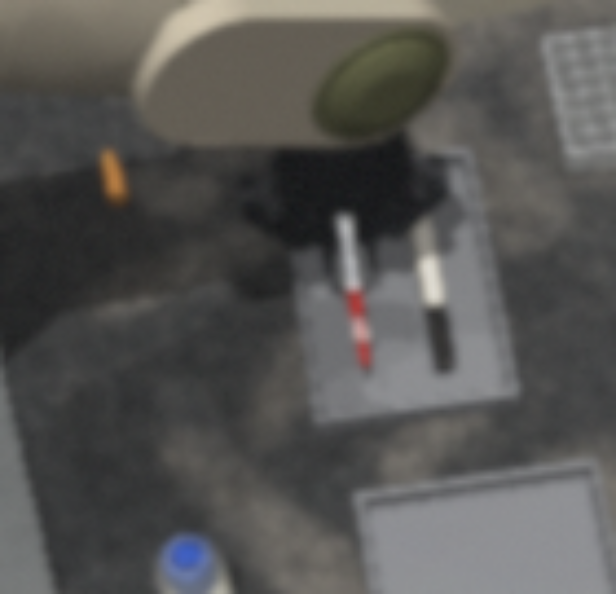

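```bash
python3 -m inch '[-0.2,1.2,0.2,0,0,0,-0.2,2.2,0.2,0,0,0,-0.2,2.7,0.2,0,0,0,-0.2,2.7,0.2,0,0,0]'; python3 -m inch '[0,0,0,0,0,0]'
```

```text
time_s: 15.22
eef_pos: [579.5, 222.0, -7.7]
ee_rot: [0.463, -0.464, 0.534, -0.534]
force: [-0.2, 0.5, 0.1]
grip_width: 0.074
time_s: 15.3
eef_pos: [580.2, 222.2, -6.3]
ee_rot: [0.463, -0.464, 0.534, -0.534]
force: [0.7, 0.6, -0.2]
grip_width: 0.072
```

```bash
python3 -m inch '[0,0.5,0,0,0,0,0,0.9,0,0,0,0,0,0.9,0,0,0,0,0,0.9,0,0,0,0]'; python3 -m inch '[0,0.1,0,0,0,0,0,0.1,0,0,0,0]';python3 -m inch '[0,0,0,0,0,0,0,0,0,0,0,0,0,0,0,0,0,0]' 0.5; python3 -m inch '[0,-2,0,0,0,0,0,-6,0,0,0,0,0,-10,0,0,0,0,0,-10,0,0,0,0,0,-10,0,0,0,0]';  python3 -c "
from h import *
st();plan(455,-200,120,16)
p=fromtray('sq',25,0);print(p)"
```

```text
time_s: 15.63
eef_pos: [580.0, 222.3, -15.4]
ee_rot: [0.463, -0.464, 0.534, -0.534]
force: [1.0, 0.2, 0.0]
grip_width: 0.07
time_s: 15.8
eef_pos: [580.2, 222.4, -16.2]
ee_rot: [-0.464, 0.463, -0.534, 0.534]
force: [0.1, -0.2, -0.1]
grip_width: 0.067
time_s: 16.05
eef_pos: [580.2, 222.4, -16.2]
ee_rot: [-0.464, 0.464, -0.534, 0.534]
force: [0.1, 0.6, -0.9]
grip_width: 0.256
time_s: 16.47
eef_pos: [581.3, 222.6, 86.2]
ee_rot: [-0.465, 0.462, -0.533, 0.535]
force: [-0.3, -0.0, 0.1]
grip_width: 0.249
t 16.47 p [581.3 222.6  86.2] jaw -8.1 tipz [ 0.005  0.001 -1.   ] f [-0.3 -0.   0.1] g 0.249 j [ 0.18  0.63  1.34 -0.    1.17  0.32]
shift cm [43.61 -3.48 -6.55] rv [-0.005 -0.42  -0.001] deg 24.1
shift cm [43.61 -3.48 -6.55] rv [ 1.000e-03  2.721e+00 -7.000e-03] deg 155.9
[625.25670172  -7.97932752]
```

```bash
python3 -m inch '[30,-3,-4,0,-0.42,0,30,-3,-4,0,-0.42,0,30,-3,-4,0,-0.42,0,30,-3,-4,0,-0.42,0,30,-3,-4,0,-0.42,0,30,-3,-4,0,-0.42,0,30,-3,-4,0,-0.42,0,30,-3,-4,0,-0.42,0]' -0.5 ;  python3 -c "
from h import *
st();plan(455,-275,80,16)
snap('scene','b1s');snap('top','b1')
im2=cv2.imread('pics/b1s_raw.png')[80:380,150:350];im1=cv2.imread('pics/b1_raw.png')[160:280,150:400]
cv2.imwrite('pics/b1c.png',cv2.resize(im2,None,fx=2,fy=2));cv2.imwrite('pics/b1t.png',cv2.resize(im1,None,fx=3.2,fy=3.2))"
```

```text
time_s: 17.13
eef_pos: [496.7, -72.6, 113.1]
ee_rot: [-0.564, 0.564, -0.427, 0.426]
force: [0.0, 1.3, 0.1]
grip_width: 0.751
t 17.13 p [496.7 -72.6 113.1] jaw 15.8 tipz [-0.002 -0.    -1.   ] f [0.  1.3 0.1] g 0.751 j [-0.38  0.36  1.69 -0.    1.09 -0.65]
shift cm [18.34  3.32 -9.53] rv [ 0.002 -0.003 -0.   ] deg 0.2
shift cm [18.34  3.32 -9.53] rv [0.000e+00 3.139e+00 3.000e-03] deg 179.8
```

View pics/b1c.png

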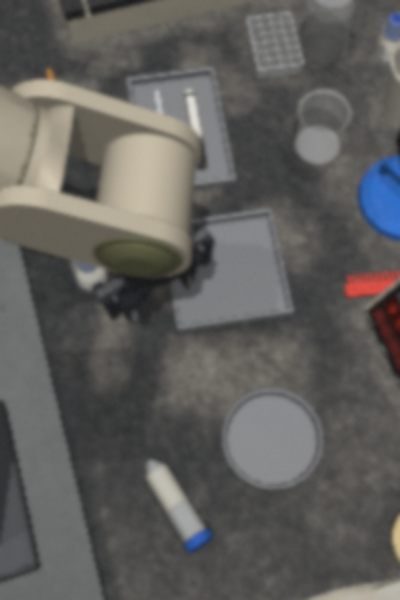

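View pics/b1t.png

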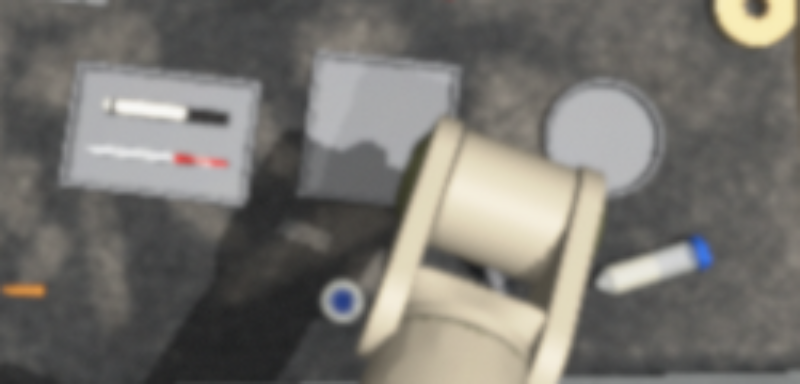

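Marker and pen both lie flat and apart in the oblong tray, and the bottle still stands. Moving to the big tube.

```bash
python3 -m inch '[4,1,-2,0,0,0,8,2,-4,0,0,0,12,3,-6.2,0,0,0,16,3.3,-8.3,0,0,0,18.3,3.3,-9.5,0,0,0,18.3,3.3,-9.5,0,0,0,18.3,3.3,-9.5,0,0,0]' ;  python3 -c "
from h import *
st();plan(455,-275,10,16)
snap('scene','b2s')
im2=cv2.imread('pics/b2s_raw.png')[250:380,180:320]
cv2.imwrite('pics/b2c.png',cv2.resize(im2,None,fx=4.6,fy=4.6))"
```

```text
time_s: 17.82
eef_pos: [456.8, -271.8, 79.4]
ee_rot: [0.564, -0.564, 0.427, -0.426]
force: [0.1, -0.3, -0.2]
grip_width: 0.751
t 17.82 p [ 456.8 -271.8   79.4] jaw 15.8 tipz [-0.001  0.002 -1.   ] f [ 0.1 -0.3 -0.2] g 0.751 j [-0.76  0.46  1.64  0.    1.04 -1.03]
shift cm [ 0.27  6.94 -0.26] rv [ 0.001 -0.003 -0.002] deg 0.2
shift cm [ 0.27  6.94 -0.26] rv [3.000e-03 3.139e+00 1.000e-03] deg 179.8
```

View pics/b2c.png

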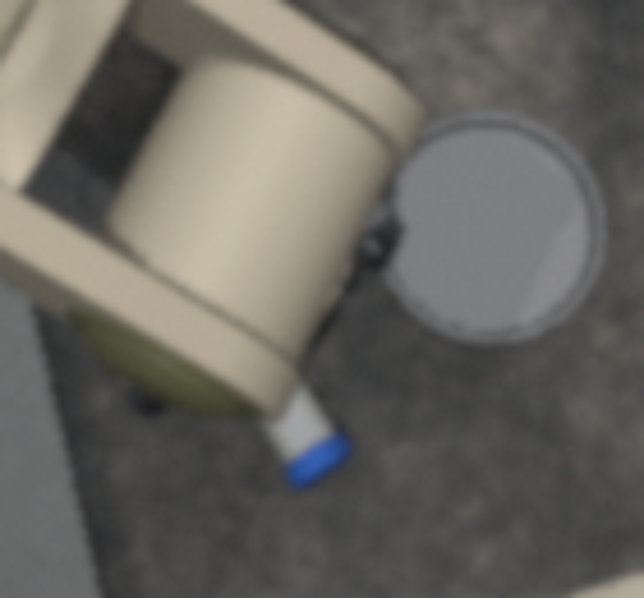

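```bash
python3 -m inch '[0.2,3,-0.2,0,0,0,0.2,6,-0.2,0,0,0,0.2,8,-0.2,0,0,0,0.2,9,-0.2,0,0,0,0.2,9.5,-0.2,0,0,0,0.2,9.5,-0.2,0,0,0]'; python3 -m inch '[0,0,0,0,0,0,0,0,0,0,0,0,0,0,0,0,0,0,0,0,0,0,0,0,0,0,0,0,0,0,0,0,0,0,0,0]' 1 40;  python3 -c "
from h import *
st()"
```

```text
time_s: 18.37
eef_pos: [456.3, -272.5, -14.6]
ee_rot: [0.565, -0.565, 0.426, -0.425]
force: [0.8, 0.1, -0.3]
grip_width: 0.745
time_s: 18.87
eef_pos: [456.8, -274.1, -12.9]
ee_rot: [-0.565, 0.565, -0.425, 0.426]
force: [0.1, 1.8, 7.3]
grip_width: 0.387
t 18.87 p [ 456.8 -274.1  -12.9] jaw 16.0 tipz [ 0.002 -0.002 -1.   ] f [0.1 1.8 7.3] g 0.387 j [-0.76  0.61  1.7   0.    0.83 -1.04]
```

```bash
python3 -m inch '[0,-1,0,0,0,0,0,-3,0,0,0,0,0,-6,0,0,0,0,0,-9,0,0,0,0,0,-10,0,0,0,0,0,-10,0,0,0,0,0,-10,0,0,0,0]'; python3 -c "
from h import *
st();plan(625.3,-8,85,-8)
snap('scene','b3s')
im2=cv2.imread('pics/b3s_raw.png')[230:360,180:320]
cv2.imwrite('pics/b3c.png',cv2.resize(im2,None,fx=4.6,fy=4.6))"
```

```text
time_s: 19.45
eef_pos: [455.9, -273.4, 85.6]
ee_rot: [-0.565, 0.565, -0.426, 0.426]
force: [-0.1, 0.5, -2.1]
grip_width: 0.39
t 19.45 p [ 455.9 -273.4   85.6] jaw 16.0 tipz [ 0. -0. -1.] f [-0.1  0.5 -2.1] g 0.39 j [-0.76  0.45  1.63 -0.    1.05 -1.04]
shift cm [-20.85   0.06  23.6 ] rv [-0.     0.419  0.   ] deg 24.0
shift cm [-20.85   0.06  23.6 ] rv [ 0.    -2.723  0.   ] deg 156.0
```

View pics/b3c.png

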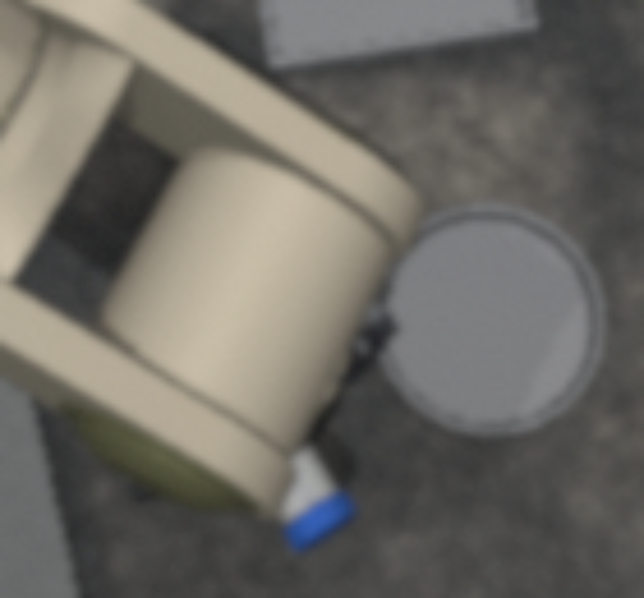

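```bash
python3 -m inch '[-2.5,0,2.8,0,0.05,0,-5,0,5.6,0,0.1,0,-7.5,0,8.4,0,0.15,0,-10,0,11.2,0,0.2,0,-12.5,0,14,0,0.25,0,-15,0,17,0,0.31,0,-17.5,0,20,0,0.37,0,-19,0,21.6,0,0.42,0]'; python3 -m inch '[0,0,0,0,0,0]'; python3 -c "
from h import *
st();plan(625.3,-8,30,-8)"
```

```text
time_s: 20.17
eef_pos: [612.0, -27.9, 83.7]
ee_rot: [0.463, -0.464, 0.535, -0.533]
force: [0.1, 0.8, -0.4]
grip_width: 0.386
time_s: 20.25
eef_pos: [612.0, -27.3, 83.4]
ee_rot: [0.464, -0.464, 0.535, -0.533]
force: [-0.0, -0.3, -1.5]
grip_width: 0.387
t 20.25 p [612.  -27.3  83.4] jaw -8.0 tipz [-0.003  0.002 -1.   ] f [-0.  -0.3 -1.5] g 0.387 j [-0.24  0.62  1.37  0.    1.16 -0.1 ]
shift cm [-2.09  5.34  1.07] rv [ 0.003  0.    -0.001] deg 0.2
shift cm [-2.09  5.34  1.07] rv [-2.000e-03 -3.141e+00 -4.000e-03] deg 180.0
```

```bash
python3 -m inch '[-2.1,1,1.1,0,0,0,-2.1,3,1.1,0,0,0,-2.1,5.3,1.1,0,0,0,-2.1,5.3,1.1,0,0,0,-2.1,5.3,1.1,0,0,0]'; python3 -c "
from h import *
st();plan(625.3,-8,-7,-8)
snap('scene','b4s')
im2=cv2.imread('pics/b4s_raw.png')[150:280,200:340]
cv2.imwrite('pics/b4c.png',cv2.resize(im2,None,fx=4.6,fy=4.6))"
```

```text
time_s: 20.67
eef_pos: [623.9, -12.5, 31.1]
ee_rot: [0.463, -0.464, 0.535, -0.533]
force: [-0.0, 0.0, 0.0]
grip_width: 0.385
t 20.67 p [623.9 -12.5  31.1] jaw -8.1 tipz [-0.004  0.001 -1.   ] f [-0.  0.  0.] g 0.385 j [-0.21  0.7   1.37 -0.    1.07 -0.07]
shift cm [-0.46  3.81  0.09] rv [ 0.004 -0.002 -0.   ] deg 0.3
shift cm [-0.46  3.81  0.09] rv [0.    3.14  0.007] deg 179.9
```

View pics/b4c.png

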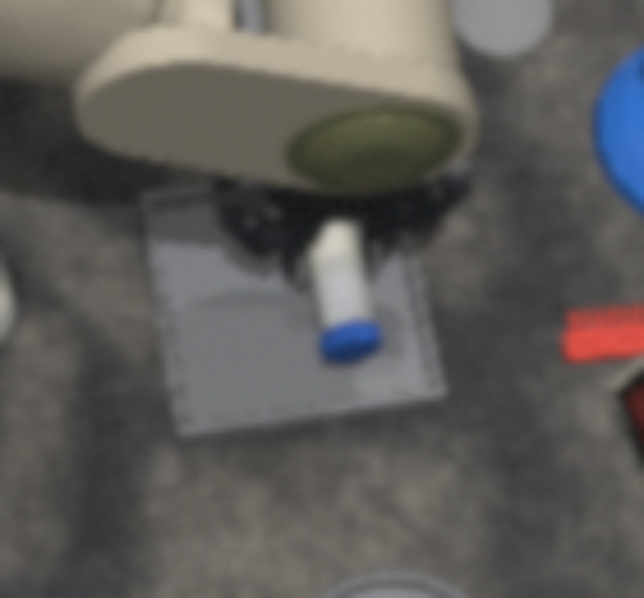

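```bash
python3 -m inch '[-0.3,1,0,0,0,0,-0.3,2.5,0,0,0,0,-0.3,2.8,0,0,0,0,-0.3,2.8,0,0,0,0]'; python3 -m inch '[0,0,0,0,0,0]'; python3 -c "
from h import *
print(ray('scene',(276,228),62),fromtray('sq',25,-71));st();plan(625.3,-8,-9,-8)"
```

```text
time_s: 21.05
eef_pos: [625.2, -9.2, 4.2]
ee_rot: [0.463, -0.464, 0.534, -0.534]
force: [-0.6, 0.1, -0.3]
grip_width: 0.387
time_s: 21.13
eef_pos: [626.0, -9.3, 5.4]
ee_rot: [-0.464, 0.463, -0.534, 0.534]
force: [-0.6, -0.2, -0.2]
grip_width: 0.386
[615.44438935 -71.17993928  62.        ] [615.37541155 -78.2883604 ]
t 21.13 p [626.   -9.3   5.4] jaw -8.1 tipz [ 0.001 -0.    -1.   ] f [-0.6 -0.2 -0.2] g 0.386 j [-0.2   0.74  1.38  0.    1.02 -0.06]
shift cm [-0.12  1.44 -0.09] rv [-0.001 -0.001  0.   ] deg 0.1
shift cm [-0.12  1.44 -0.09] rv [-0.00e+00  3.14e+00 -1.00e-03] deg 179.9
```

```bash
python3 -m inch '[0,0.6,0,0,0,0,0,1.1,0,0,0,0,0,1.1,0,0,0,0]'; python3 -m inch '[0,0.3,0,0,0,0,0,0.3,0,0,0,0,0,0.3,0,0,0,0]'; python3 -m inch '[0,0,0,0,0,0,0,0,0,0,0,0,0,0,0,0,0,0]' -0.1;  python3 -m inch '[0,-2,0,0,0,0,0,-5,0,0,0,0,0,-9,0,0,0,0,0,-11,0,0,0,0,0,-11,0,0,0,0,0,-11,0,0,0,0]' ; python3 -c "
from h import *
st();plan(448,359,100,-1)
snap('scene','b5s');im2=cv2.imread('pics/b5s_raw.png')[150:280,200:340]
cv2.imwrite('pics/b5c.png',cv2.resize(im2,None,fx=4.6,fy=4.6))"
```

```text
time_s: 21.38
eef_pos: [625.1, -9.2, -7.2]
ee_rot: [0.463, -0.464, 0.534, -0.534]
force: [0.3, 0.2, -1.0]
grip_width: 0.386
time_s: 21.63
eef_pos: [626.0, -9.3, -8.9]
ee_rot: [-0.464, 0.463, -0.534, 0.534]
force: [-0.4, 0.7, 2.4]
grip_width: 0.388
time_s: 21.88
eef_pos: [625.6, -9.3, -9.4]
ee_rot: [0.463, -0.464, 0.534, -0.534]
force: [-0.3, -0.2, -0.0]
grip_width: 0.549
time_s: 22.38
eef_pos: [626.0, -9.3, 101.6]
ee_rot: [-0.464, 0.463, -0.533, 0.535]
force: [-0.8, -0.0, -0.2]
grip_width: 0.55
t 22.38 p [626.   -9.3 101.6] jaw -8.1 tipz [ 0.002 -0.    -1.   ] f [-0.8 -0.  -0.2] g 0.55 j [-0.2   0.62  1.31 -0.    1.21 -0.06]
shift cm [-33.96   0.11 -22.8 ] rv [-0.002 -0.124  0.   ] deg 7.1
shift cm [-33.96   0.11 -22.8 ] rv [-0.000e+00  3.018e+00 -3.000e-03] deg 172.9
```

View pics/b5c.png

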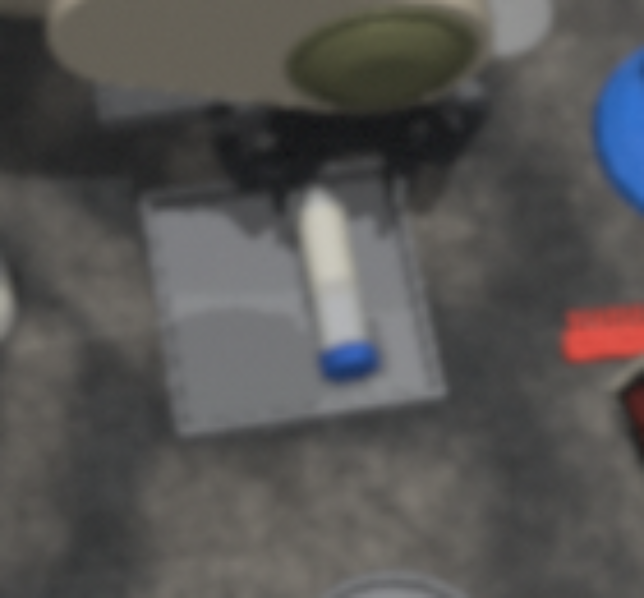

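The big tube lies flat in the square tray, clear of the walls. Going towards the microtube.

```bash
python3 -m inch '[-27,0,-18,0,-0.12,0,-27,0,-18,0,-0.12,0,-27,0,-18,0,-0.12,0,-27,0,-18,0,-0.12,0,-27,0,-18,0,-0.12,0,-27,0,-18,0,-0.12,0,-27,0,-18,0,-0.12,0,-27,0,-18,0,-0.12,0]' 0.3; python3 -c "
from h import *
st();plan(448,359,40,-1)
a=snap('scene','u1s');b=snap('top','u1')
for im,c in((a,'scene'),(b,'top'),(cv2.imread('pics/top0_raw.png')[:,:,::-1],'top')):
    h=cv2.cvtColor(np.ascontiguousarray(im),cv2.COLOR_RGB2HSV);m=((h[...,0]>6)&(h[...,0]<20)&(h[...,1]>110)&(h[...,2]>80)).astype(np.uint8)
    p0=proj(c,[448,359,5]);m[:int(p0[1])-15]=0;m[int(p0[1])+15:]=0;m[:,:int(p0[0])-15]=0;m[:,int(p0[0])+15:]=0
    ys,xs=np.nonzero(m);
    if len(xs)<4: print('none');continue
    P=np.array([ray(c,(x,y),5)[:2] for x,y in zip(xs,ys)]);mu=P.mean(0);w,v=np.linalg.eigh(np.cov((P-mu).T));t=(P-mu)@v[:,1];print(c,len(xs),mu.round(1),v[:,1].round(3),'ends',(mu+v[:,1]*t.min()).round(),(mu+v[:,1]*t.max()).round())
x=cv2.imread('pics/u1s_raw.png')[105:135,160:190];y=cv2.imread('pics/top0_raw.png')[235:265,145:175]
cv2.imwrite('pics/u1c.png',np.hstack([cv2.resize(x,(390,390)),cv2.resize(y,(390,390))]))"
```

```text
time_s: 23.1
eef_pos: [482.9, 285.5, 99.2]
ee_rot: [0.494, -0.496, 0.506, -0.504]
force: [0.6, 0.1, 0.5]
grip_width: 0.35
t 23.1 p [482.9 285.5  99.2] jaw -1.1 tipz [-0.003 -0.001 -1.   ] f [0.6 0.1 0.5] g 0.35 j [0.32 0.5  1.53 0.   1.12 0.34]
shift cm [-7.29  5.92 -3.62] rv [ 0.003 -0.003  0.001] deg 0.2
shift cm [-7.29  5.92 -3.62] rv [-1.000e-03  3.139e+00  5.000e-03] deg 179.9
scene 56 [448.9 361.1] [0.053 0.999] ends [448. 341.] [450. 383.]
none
top 50 [447.  358.3] [0.057 0.998] ends [446. 339.] [448. 379.]
```

View pics/u1c.png

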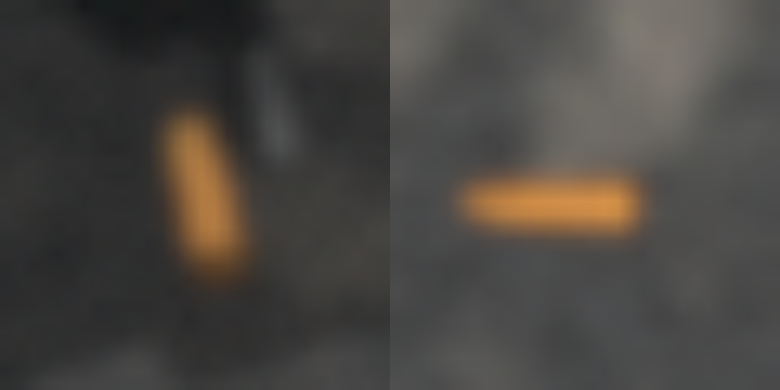

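The microtube runs y ≈ 339 (wider cap end) to 381 (tapered end), with its centre at about (448,360). I'll grip at y≈357.

```bash
python3 -m inch '[-3,2,-1.5,0,0.03,0,-6,4,-3,0,0.03,0,-7.1,5.9,-3.5,0,0.03,0,-7.1,5.9,-3.5,0,0.03,0,-7.1,5.9,-3.5,0,0.03,0,-7.1,5.9,-3.5,0,0.03,0]' 0.3; python3 -c "
from h import *
st();plan(448,357,-12,-2.5)
snap('scene','u2s')
x=cv2.imread('pics/u2s_raw.png')[85:155,140:220]
cv2.imwrite('pics/u2c.png',cv2.resize(x,None,fx=7,fy=7))"
```

```text
time_s: 23.7
eef_pos: [452.8, 354.1, 42.0]
ee_rot: [-0.487, 0.487, -0.513, 0.513]
force: [-0.3, -0.2, 1.0]
grip_width: 0.352
t 23.7 p [452.8 354.1  42. ] jaw -3.0 tipz [ 0. -0. -1.] f [-0.3 -0.2  1. ] g 0.352 j [ 0.46  0.6   1.53 -0.    1.01  0.51]
shift cm [-0.26  5.4  -0.49] rv [-0.    -0.008  0.   ] deg 0.5
shift cm [-0.26  5.4  -0.49] rv [-0.     3.133 -0.   ] deg 179.5
```

View pics/u2c.png

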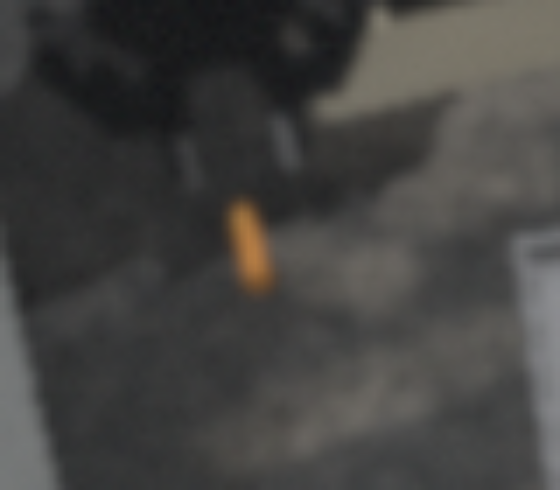

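```bash
python3 -c "
from h import *
print(ray('scene',(188,103),0),ray('scene',(210,98),0), ray('top',(139,236),0), ray('top',(139,236),60))"; python3 -m inch '[-0.2,2,-0.4,0,0,0,-0.2,4,-0.4,0,0,0,-0.2,5,-0.4,0,0,0,-0.2,5.4,-0.4,0,0,0,-0.2,5.4,-0.4,0,0,0]' ; python3 -m inch '[0,0.3,0,0,0,0,0,0.3,0,0,0,0]';python3 -m inch '[0,0.1,0,0,0,0,0,0.1,0,0,0,0]'; python3 -c "
from h import *
st();plan(448,357,-12,-2.5)"
```

```text
[499.29076285 412.97453755   0.        ] [567.48085488 411.64984568   0.        ] [495.24220321 419.83397978   0.        ] [492.9326352  400.43424516  60.        ]
time_s: 24.17
eef_pos: [448.4, 356.8, -12.3]
ee_rot: [0.487, -0.487, 0.513, -0.513]
force: [-0.6, -0.2, 0.8]
grip_width: 0.347
time_s: 24.33
eef_pos: [448.6, 357.3, -14.6]
ee_rot: [-0.487, 0.487, -0.513, 0.513]
force: [0.3, 0.4, -0.6]
grip_width: 0.347
time_s: 24.5
eef_pos: [448.2, 357.4, -15.8]
ee_rot: [-0.487, 0.487, -0.513, 0.513]
force: [-0.0, -1.2, 0.3]
grip_width: 0.354
t 24.5 p [448.2 357.4 -15.8] jaw -2.9 tipz [ 0.001  0.    -1.   ] f [-0.  -1.2  0.3] g 0.354 j [0.47 0.68 1.57 0.   0.89 0.52]
shift cm [ 0.04 -0.38 -0.02] rv [-0.001 -0.007 -0.   ] deg 0.4
shift cm [ 0.04 -0.38 -0.02] rv [ 1.000e-03  3.134e+00 -1.000e-03] deg 179.6
```

Machine edge is at y ≈ 413, x > 490, so it's clear. Down 3 mm more, then close.

```bash
python3 -m inch '[0,0.3,0,0,0,0,0,0.3,0,0,0,0]' 0.4; python3 -m inch '[0,0,0,0,0,0,0,0,0,0,0,0,0,0,0,0,0,0,0,0,0,0,0,0]' 1 25; python3 -m inch '[0,-1,0,0,0,0,0,-3,0,0,0,0,0,-6,0,0,0,0,0,-9,0,0,0,0,0,-10,0,0,0,0,0,-10,0,0,0,0,0,-10,0,0,0,0]'; python3 -c "
from h import *
st();plan(571,0,85,-8)
snap('scene','u3s')
x=cv2.imread('pics/u3s_raw.png')[75:155,140:220]
cv2.imwrite('pics/u3c.png',cv2.resize(x,None,fx=7,fy=7))"
```

```text
time_s: 24.67
eef_pos: [447.8, 357.2, -19.5]
ee_rot: [0.487, -0.487, 0.513, -0.513]
force: [0.1, -0.4, -0.9]
grip_width: 0.3
time_s: 25.0
eef_pos: [448.0, 357.3, -19.2]
ee_rot: [-0.487, 0.487, -0.513, 0.513]
force: [-1.6, 0.4, 0.1]
grip_width: 0.103
time_s: 25.58
eef_pos: [447.9, 357.2, 80.7]
ee_rot: [-0.487, 0.487, -0.513, 0.513]
force: [-0.8, -0.2, -0.9]
grip_width: 0.106
t 25.58 p [447.9 357.2  80.7] jaw -2.9 tipz [ 0.  0. -1.] f [-0.8 -0.2 -0.9] g 0.106 j [0.47 0.54 1.51 0.   1.09 0.52]
shift cm [35.05 -0.43 14.12] rv [-0.     0.089 -0.   ] deg 5.1
shift cm [35.05 -0.43 14.12] rv [-0.    -3.053  0.   ] deg 174.9
```

View pics/u3c.png

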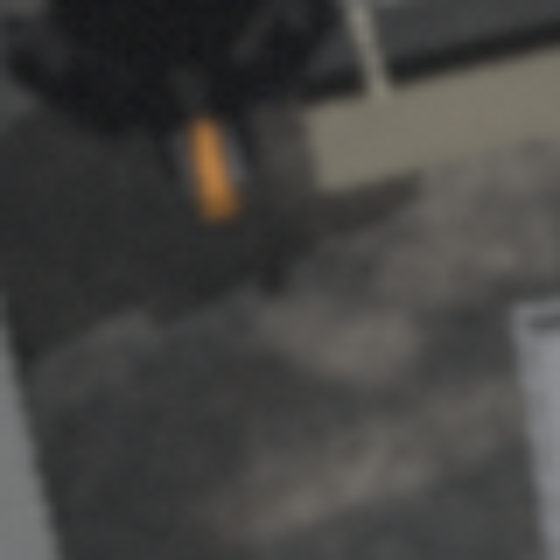

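```bash
python3 -m inch '[4,0,1.6,0,0.01,0,8,0,3.2,0,0.02,0,12,0,4.8,0,0.03,0,16,0,6.4,0,0.04,0,20,0,8,0,0.05,0,24,0,9.6,0,0.06,0,28,0,11.2,0,0.08,0,31,0,12.6,0,0.09,0]';python3 -m inch '[0,0,0,0,0,0]'; python3 -c "
from h import *
st();plan(571,0,30,-8)"
```

```text
time_s: 26.3
eef_pos: [556.8, 40.5, 79.1]
ee_rot: [0.462, -0.464, 0.535, -0.533]
force: [-0.9, 1.4, -0.3]
grip_width: 0.105
time_s: 26.38
eef_pos: [558.9, 36.3, 79.1]
ee_rot: [-0.461, 0.462, -0.535, 0.536]
force: [0.6, 0.1, -0.4]
grip_width: 0.104
t 26.38 p [558.9  36.3  79.1] jaw -8.5 tipz [-0.001 -0.001 -1.   ] f [ 0.6  0.1 -0.4] g 0.104 j [-0.14  0.52  1.55 -0.    1.07  0.  ]
shift cm [3.4  4.92 1.74] rv [ 0.001 -0.008  0.001] deg 0.5
shift cm [3.4  4.92 1.74] rv [-2.000e-03  3.134e+00  2.000e-03] deg 179.5
```

```bash
python3 -m inch '[1.7,1,0.9,0,0,0,3.4,3,1.7,0,0,0,3.4,5,1.7,0,0,0,3.4,6,1.7,0,0,0,3.4,6,1.7,0,0,0,3.4,6,1.7,0,0,0]'; python3 -c "
from h import *
st();plan(571,0,-15,-8)
snap('scene','u4s')
x=cv2.imread('pics/u4s_raw.png')[150:260,200:320]
cv2.imwrite('pics/u4c.png',cv2.resize(x,None,fx=5,fy=5))"
```

```text
time_s: 26.88
eef_pos: [569.1, 7.0, 20.2]
ee_rot: [0.463, -0.464, 0.534, -0.533]
force: [0.8, -0.2, 0.4]
grip_width: 0.097
t 26.88 p [569.1   7.   20.2] jaw -8.0 tipz [-0.002  0.    -1.   ] f [ 0.8 -0.2  0.4] g 0.097 j [-0.19  0.62  1.56  0.    0.96 -0.05]
shift cm [0.67 3.52 0.29] rv [ 0.002 -0.001 -0.   ] deg 0.1
shift cm [0.67 3.52 0.29] rv [0.000e+00 3.141e+00 3.000e-03] deg 180.0
```

View pics/u4c.png

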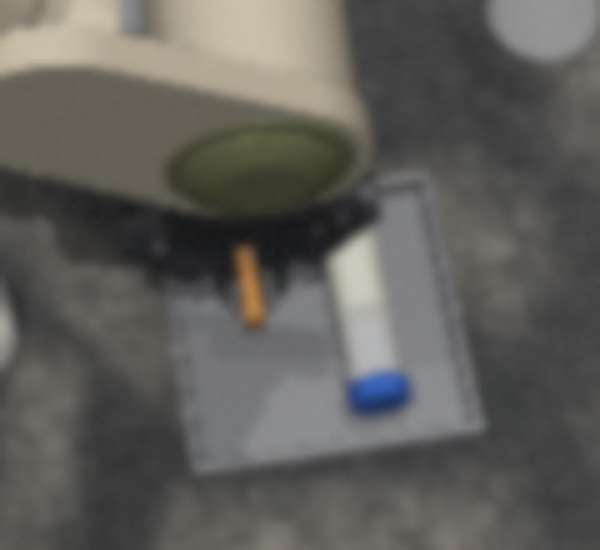

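```bash
python3 -m inch '[0.3,1.2,0.1,0,0,0,0.3,2.4,0.1,0,0,0,0.3,2.9,0.1,0,0,0,0.3,2.9,0.1,0,0,0,0.3,2.9,0.1,0,0,0]'; python3 -m inch '[0,0,0,0,0,0]'
```

```text
time_s: 27.35
eef_pos: [570.0, 3.4, -8.6]
ee_rot: [0.463, -0.464, 0.534, -0.534]
force: [0.4, -0.6, 0.3]
grip_width: 0.102
time_s: 27.43
eef_pos: [570.4, 3.4, -8.0]
ee_rot: [-0.464, 0.463, -0.534, 0.534]
force: [-0.5, 0.3, 0.2]
grip_width: 0.111
```

```bash
python3 -m inch '[0,0.4,0,0,0,0,0,0.6,0,0,0,0,0,0.6,0,0,0,0]'; python3 -m inch '[0,0.1,0,0,0,0,0,0.1,0,0,0,0,0,0.1,0,0,0,0]'; python3 -m inch '[0,0,0,0,0,0,0,0,0,0,0,0,0,0,0,0,0,0]' 0.5;  python3 -m inch '[0,-2,0,0,0,0,0,-6,0,0,0,0,0,-10,0,0,0,0,0,-13,0,0,0,0,0,-13,0,0,0,0,0,-13,0,0,0,0]' ; python3 -c "
from h import *
st()
snap('scene','u5s')
x=cv2.imread('pics/u5s_raw.png')[150:270,160:320]
cv2.imwrite('pics/u5c.png',cv2.resize(x,None,fx=4.5,fy=4.5))"
```

```text
time_s: 27.68
eef_pos: [569.9, 3.4, -14.6]
ee_rot: [0.463, -0.464, 0.534, -0.534]
force: [-0.3, 0.2, -0.2]
grip_width: 0.102
time_s: 27.93
eef_pos: [570.2, 3.3, -15.2]
ee_rot: [-0.464, 0.463, -0.534, 0.534]
force: [-0.6, -0.0, -0.0]
grip_width: 0.107
time_s: 28.18
eef_pos: [570.2, 3.3, -15.2]
ee_rot: [-0.464, 0.464, -0.534, 0.534]
force: [0.1, -1.3, 0.3]
grip_width: 0.248
time_s: 28.68
eef_pos: [570.8, 3.3, 116.2]
ee_rot: [-0.464, 0.463, -0.533, 0.535]
force: [-0.4, 0.5, -0.3]
grip_width: 0.25
t 28.68 p [570.8   3.3 116.2] jaw -8.1 tipz [ 0.003 -0.001 -1.   ] f [-0.4  0.5 -0.3] g 0.25 j [-0.2   0.49  1.48  0.    1.16 -0.06]
```

View pics/u5c.png

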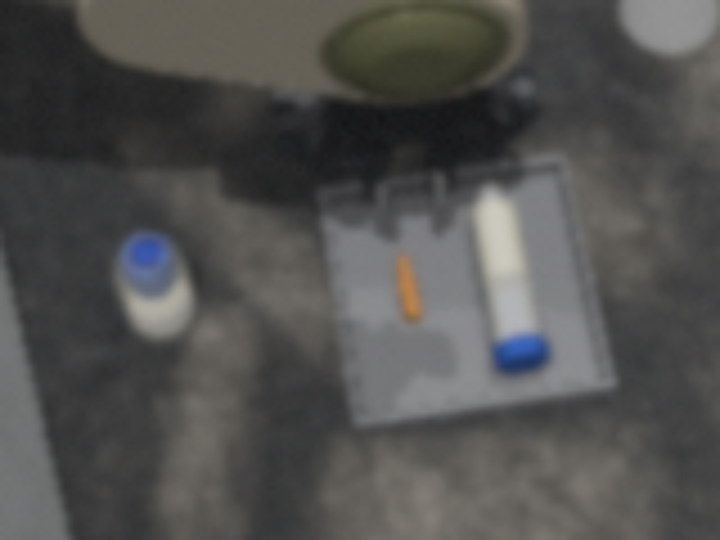

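Both tubes lie flat and apart. Next the bottle, with the cap at about (193,205) raw.

```bash
python3 -c "
from h import *
for d in ctrl.search_frame('small_bottle_center','scene')[:2]: print(d,ray('scene',d['uv'],43))
print(ray('scene',(193.2,205.3),86)); print(proj('scene',[431.5,37.5,86]),proj('scene',[431.5,37.5,0]))
st();plan(431.5,37.5,115,-4)"
```

```text
{'uv': [194.3, 215.3], 'score': 0.8} [429.78183208  30.21924663  43.        ]
[434.00444004  37.91028355  86.        ]
[192.25653841 205.71449513] [196.15856523 219.08342664]
t 28.78 p [569.5   3.5 113.6] jaw -8.1 tipz [-0.002  0.    -1.   ] f [ 0.   0.3 -0.9] g 0.245 j [-0.2   0.5   1.48  0.    1.16 -0.06]
shift cm [ -1.43  -0.11 -14.14] rv [ 0.002 -0.071 -0.   ] deg 4.1
shift cm [ -1.43  -0.11 -14.14] rv [0.00e+00 3.07e+00 3.00e-03] deg 175.9
```

```bash
python3 -m inch '[-0.3,-0.3,-3.5,0,0,0,-0.7,-0.3,-7,0,0,0,-1,-0.3,-10,0,0,0,-1.4,-0.3,-13,0,0,0,-1.4,-0.3,-14.1,0,0,0,-1.4,-0.3,-14.1,0,0,0,-1.4,-0.3,-14.1,0,0,0]' -1 ;python3 -m inch '[0,0,0,0,0,0]'; python3 -c "
from h import *
st();plan(432,37.5,50,-8)
snap('scene','s1');snap('top','s1t')
x=cv2.imread('pics/s1_raw.png')[150:270,140:260]
cv2.imwrite('pics/s1c.png',cv2.resize(x,None,fx=4.8,fy=4.8))"
```

```text
time_s: 29.37
eef_pos: [432.4, 37.0, 117.2]
ee_rot: [0.463, -0.464, 0.534, -0.534]
force: [1.3, -1.0, -0.0]
grip_width: 0.999
time_s: 29.45
eef_pos: [433.2, 36.8, 117.3]
ee_rot: [0.463, -0.464, 0.534, -0.534]
force: [-1.2, -0.7, 0.7]
grip_width: 1.002
t 29.45 p [433.2  36.8 117.3] jaw -8.1 tipz [-0.  0. -1.] f [-1.2 -0.7  0.7] g 1.002 j [-0.19  0.22  1.88 -0.    1.05 -0.04]
shift cm [-0.06  6.73 -0.12] rv [ 0.    -0.002 -0.   ] deg 0.1
shift cm [-0.06  6.73 -0.12] rv [0.00e+00 3.14e+00 1.00e-03] deg 179.9
```

View pics/s1c.png

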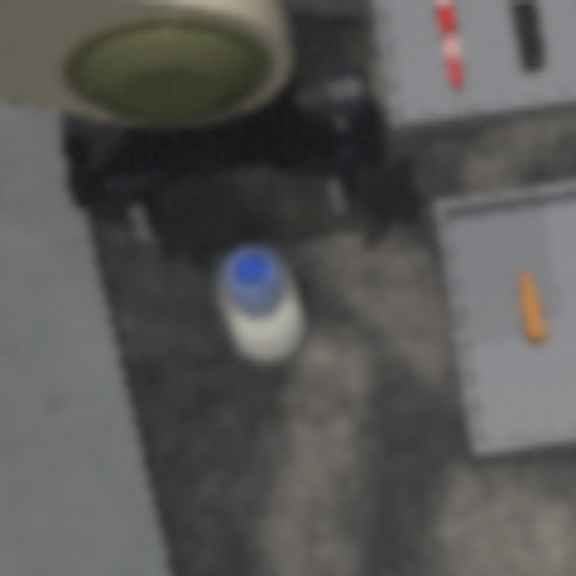

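```bash
python3 -m inch '[0,2,-0.1,0,0,0,0,4,-0.1,0,0,0,0,6,-0.1,0,0,0,0,7,-0.1,0,0,0,0,7,-0.1,0,0,0]';python3 -m inch '[0,1.5,0,0,0,0,0,3,0,0,0,0,0,4,0,0,0,0,0,4,0,0,0,0,0,4,0,0,0,0]'; python3 -c "
from h import *
st()
snap('scene','s2')
x=cv2.imread('pics/s2_raw.png')[150:270,140:260]
cv2.imwrite('pics/s2c.png',cv2.resize(x,None,fx=4.8,fy=4.8))"
```

```text
time_s: 29.97
eef_pos: [430.7, 37.2, 45.7]
ee_rot: [0.462, -0.464, 0.535, -0.533]
force: [-0.1, 0.8, 0.4]
grip_width: 0.998
time_s: 30.38
eef_pos: [432.0, 37.0, 8.1]
ee_rot: [-0.464, 0.463, -0.534, 0.534]
force: [-0.8, -0.8, 0.6]
grip_width: 0.996
t 30.38 p [432.   37.    8.1] jaw -8.1 tipz [ 0.  0. -1.] f [-0.8 -0.8  0.6] g 0.996 j [-0.19  0.41  1.98  0.    0.75 -0.04]
```

View pics/s2c.png

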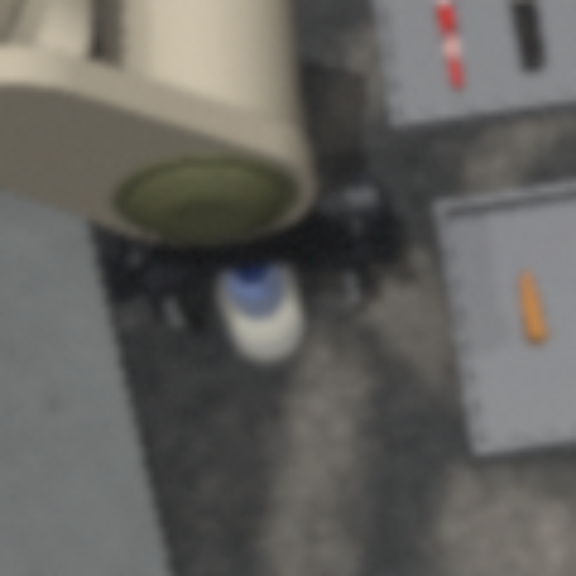

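```bash
python3 -m inch '[0,0.2,0,0,0,0,0,0.4,0,0,0,0,0,0.4,0,0,0,0]' -0.3; python3 -m inch '[0,0,0,0,0,0,0,0,0,0,0,0]' -0.15; python3 -m inch '[0,0,0,0,0,0,0,0,0,0,0,0]' -0.05 25; python3 -m inch '[0,0,0,0,0,0,0,0,0,0,0,0]' 0.05; python3 -m inch '[0,0,0,0,0,0,0,0,0,0,0,0,0,0,0,0,0,0]' 1 35; python3 -c "
from h import *
st()
snap('scene','s3')
x=cv2.imread('pics/s3_raw.png')[150:270,140:260]
cv2.imwrite('pics/s3c.png',cv2.resize(x,None,fx=4.8,fy=4.8))"
```

```text
time_s: 30.68
eef_pos: [431.7, 37.1, 3.9]
ee_rot: [-0.464, 0.463, -0.534, 0.534]
force: [-0.6, 0.6, -0.2]
grip_width: 0.653
time_s: 30.85
eef_pos: [431.7, 37.1, 3.9]
ee_rot: [-0.464, 0.463, -0.534, 0.534]
force: [0.4, -0.6, -0.6]
grip_width: 0.576
time_s: 31.02
eef_pos: [431.5, 37.2, 3.8]
ee_rot: [0.464, -0.464, 0.534, -0.534]
force: [0.5, 0.1, 0.4]
grip_width: 0.529
time_s: 31.18
eef_pos: [431.5, 37.2, 3.9]
ee_rot: [0.464, -0.464, 0.534, -0.534]
force: [-2.4, 0.8, 5.0]
grip_width: 0.495
time_s: 31.43
eef_pos: [431.5, 37.2, 4.0]
ee_rot: [0.464, -0.464, 0.534, -0.534]
force: [-2.0, 0.2, 5.5]
grip_width: 0.493
t 31.43 p [431.5  37.2   4. ] jaw -8.1 tipz [-0. -0. -1.] f [-2.   0.2  5.5] g 0.493 j [-0.19  0.42  1.98 -0.    0.74 -0.04]
```

View pics/s3c.png

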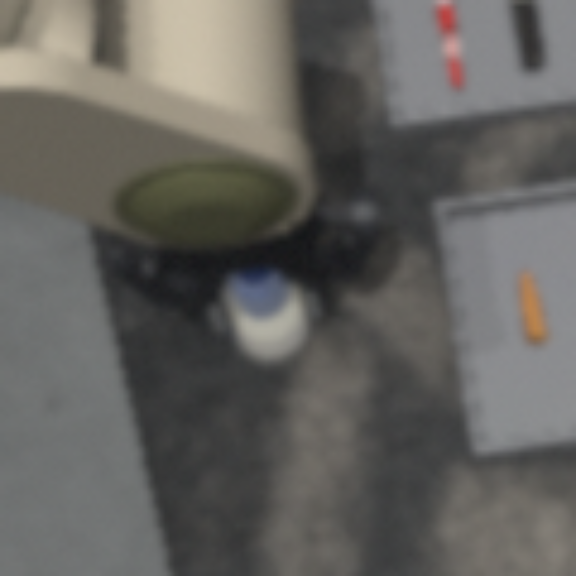

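```bash
python3 -m inch '[0,-0.5,0,0,0,0,0,-1.5,0,0,0,0,0,-3,0,0,0,0,0,-5,0,0,0,0,0,-7,0,0,0,0,0,-8,0,0,0,0,0,-8,0,0,0,0,0,-8,0,0,0,0]'; python3 -c "
from h import *
st();plan(587,-233.5,84,-8)
snap('scene','s4')
x=cv2.imread('pics/s4_raw.png')[130:270,140:280]
cv2.imwrite('pics/s4c.png',cv2.resize(x,None,fx=4,fy=4))"
```

```text
time_s: 32.15
eef_pos: [431.6, 37.2, 83.8]
ee_rot: [-0.464, 0.463, -0.534, 0.534]
force: [-0.5, 1.0, -1.0]
grip_width: 0.492
t 32.15 p [431.6  37.2  83.8] jaw -8.1 tipz [ 0.001 -0.    -1.   ] f [-0.5  1.  -1. ] g 0.492 j [-0.19  0.27  1.92  0.    0.95 -0.04]
shift cm [ 2.461e+01 -1.000e-02  1.919e+01] rv [-0.001 -0.001  0.   ] deg 0.1
shift cm [ 2.461e+01 -1.000e-02  1.919e+01] rv [-0.00e+00  3.14e+00 -1.00e-03] deg 179.9
```

View pics/s4c.png

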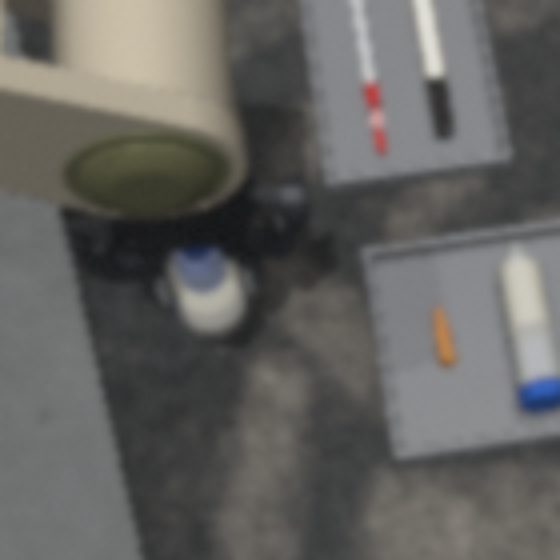

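```bash
python3 -m inch '[1.2,0,1,0,0,0,3.4,0,2.7,0,0,0,5.8,0,4.5,0,0,0,8.2,0,6.4,0,0,0,10.6,0,8.3,0,0,0,13,0,10.2,0,0,0,15.4,0,12,0,0,0,17.5,0,13.7,0,0,0]' && python3 -m inch '[2,0,1.5,0,0,0,4,0,3.1,0,0,0,6,0,4.7,0,0,0,7,0,5.4,0,0,0,7,0,5.4,0,0,0,7,0,5.4,0,0,0]'; python3 -c "
from h import *
st();plan(587,-233.5,30,-8)
snap('scene','s5')
x=cv2.imread('pics/s5_raw.png')[190:340,200:350]
cv2.imwrite('pics/s5c.png',cv2.resize(x,None,fx=4,fy=4))"
```

```text
time_s: 32.87
eef_pos: [542.6, -156.9, 82.2]
ee_rot: [0.463, -0.464, 0.535, -0.533]
force: [1.2, -0.2, -0.7]
grip_width: 0.489
time_s: 33.37
eef_pos: [585.5, -232.0, 82.1]
ee_rot: [0.463, -0.464, 0.535, -0.533]
force: [-0.2, 0.3, -1.3]
grip_width: 0.489
t 33.37 p [ 585.5 -232.    82.1] jaw -8.1 tipz [-0.002  0.002 -1.   ] f [-0.2  0.3 -1.3] g 0.489 j [-0.56  0.65  1.31  0.    1.18 -0.42]
shift cm [0.14 5.21 0.18] rv [ 0.002 -0.002 -0.001] deg 0.2
shift cm [0.14 5.21 0.18] rv [2.00e-03 3.14e+00 4.00e-03] deg 179.9
```

View pics/s5c.png

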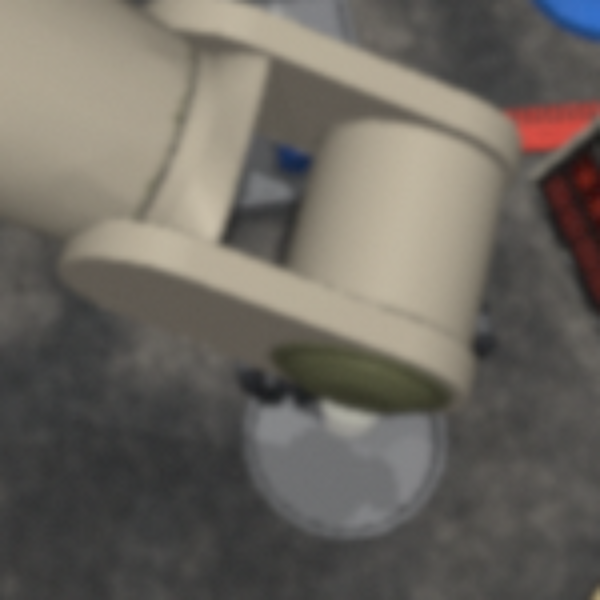

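```bash
python3 -m inch '[0,1.5,0,0,0,0,0,3.5,0,0,0,0,0,5.5,0,0,0,0,0,6.3,0,0,0,0,0,6.3,0,0,0,0,0,6.3,0,0,0,0]'; python3 -m inch '[0,0,0,0,0,0]'; python3 -c "
from h import *
st();plan(587,-233.5,8,-8)
snap('scene','s6')
x=cv2.imread('pics/s6_raw.png')[190:340,200:350]
cv2.imwrite('pics/s6c.png',cv2.resize(x,None,fx=4,fy=4))"
```

```text
time_s: 33.92
eef_pos: [586.3, -231.8, 21.2]
ee_rot: [0.464, -0.464, 0.534, -0.534]
force: [0.3, -0.0, 0.1]
grip_width: 0.492
time_s: 34.0
eef_pos: [586.8, -232.3, 22.1]
ee_rot: [-0.464, 0.463, -0.533, 0.535]
force: [0.6, -0.4, -0.5]
grip_width: 0.49
t 34.0 p [ 586.8 -232.3   22.1] jaw -8.1 tipz [ 0.002 -0.001 -1.   ] f [ 0.6 -0.4 -0.5] g 0.49 j [-0.56  0.73  1.35  0.    1.06 -0.42]
shift cm [0.11 1.41 0.03] rv [-0.002 -0.001  0.001] deg 0.1
shift cm [0.11 1.41 0.03] rv [-1.000e-03  3.141e+00 -3.000e-03] deg 179.9
```

View pics/s6c.png

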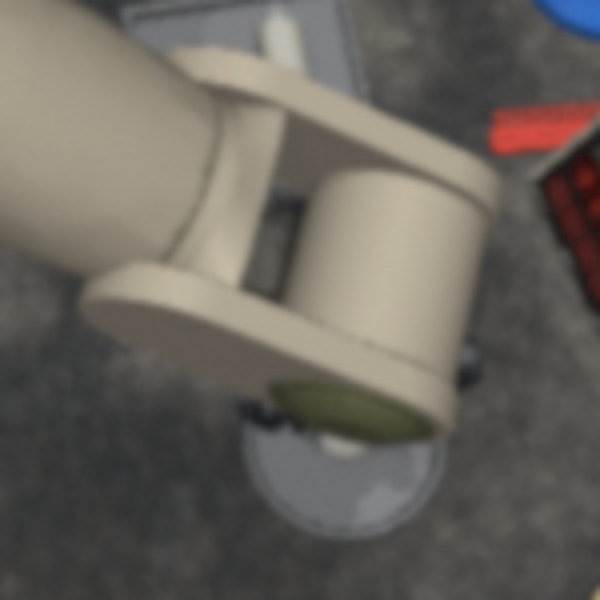

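Lowering onto the dish floor (TCP about 8) in small steps, watching the force.

```bash
python3 -m inch '[0,0.5,0,0,0,0,0,1,0,0,0,0,0,1.1,0,0,0,0,0,1.1,0,0,0,0]'; python3 -m inch '[0,0.15,0,0,0,0,0,0.15,0,0,0,0]'; python3 -m inch '[0,0.1,0,0,0,0,0,0.1,0,0,0,0]';python3 -m inch '[0,0.1,0,0,0,0,0,0.1,0,0,0,0]'
```

```text
time_s: 34.38
eef_pos: [585.9, -232.1, 9.2]
ee_rot: [0.463, -0.464, 0.534, -0.534]
force: [0.7, -0.0, -1.9]
grip_width: 0.49
time_s: 34.55
eef_pos: [586.2, -232.3, 8.1]
ee_rot: [0.464, -0.464, 0.534, -0.534]
force: [0.2, -0.9, -0.5]
grip_width: 0.489
time_s: 34.72
eef_pos: [586.3, -232.3, 8.0]
ee_rot: [-0.464, 0.464, -0.534, 0.534]
force: [-2.7, 1.7, 4.8]
grip_width: 0.493
time_s: 34.88
eef_pos: [586.3, -232.3, 8.0]
ee_rot: [-0.464, 0.464, -0.534, 0.534]
force: [-6.0, 3.0, 13.5]
grip_width: 0.493
```

Contact at 8.0, as predicted. I'll relieve the pressure and open gradually.

```bash
python3 -m inch '[0,-0.15,0,0,0,0,0,-0.15,0,0,0,0]'; python3 -m inch '[0,0,0,0,0,0,0,0,0,0,0,0]' -0.05;python3 -m inch '[0,0,0,0,0,0,0,0,0,0,0,0]' -0.2;python3 -m inch '[0,0,0,0,0,0,0,0,0,0,0,0,0,0,0,0,0,0]' -0.7; python3 -m inch '[0,-1,0,0,0,0,0,-3,0,0,0,0,0,-5,0,0,0,0,0,-7,0,0,0,0,0,-9,0,0,0,0,0,-12,0,0,0,0,0,-13,0,0,0,0,0,-13,0,0,0,0]'; python3 -c "
from h import *
st();plan(400,-200,140,-8)
snap('scene','s7')
x=cv2.imread('pics/s7_raw.png')[190:340,200:350]
cv2.imwrite('pics/s7c.png',cv2.resize(x,None,fx=4,fy=4))"
```

```text
time_s: 35.05
eef_pos: [586.5, -232.4, 8.2]
ee_rot: [-0.464, 0.463, -0.534, 0.534]
force: [0.0, -0.2, -1.1]
grip_width: 0.49
time_s: 35.22
eef_pos: [586.2, -232.3, 7.6]
ee_rot: [0.464, -0.464, 0.534, -0.534]
force: [0.4, 0.2, -0.7]
grip_width: 0.522
time_s: 35.38
eef_pos: [586.2, -232.3, 7.6]
ee_rot: [0.464, -0.464, 0.534, -0.534]
force: [-0.4, 0.7, -0.4]
grip_width: 0.598
time_s: 35.63
eef_pos: [586.2, -232.3, 7.7]
ee_rot: [0.464, -0.464, 0.534, -0.534]
force: [-0.2, 0.8, 0.7]
grip_width: 0.849
time_s: 36.3
eef_pos: [587.4, -232.9, 141.2]
ee_rot: [-0.464, 0.463, -0.532, 0.536]
force: [0.0, -1.0, 0.2]
grip_width: 0.851
t 36.3 p [ 587.4 -232.9  141.2] jaw -8.1 tipz [ 0.005 -0.003 -1.   ] f [ 0.  -1.   0.2] g 0.851 j [-0.56  0.6   1.24 -0.    1.29 -0.42]
shift cm [-6.300e-01  1.000e-02 -1.901e+01] rv [-0.005 -0.001  0.002] deg 0.4
shift cm [-6.300e-01  1.000e-02 -1.901e+01] rv [-0.004  3.14  -0.009] deg 179.9
```

View pics/s7c.png

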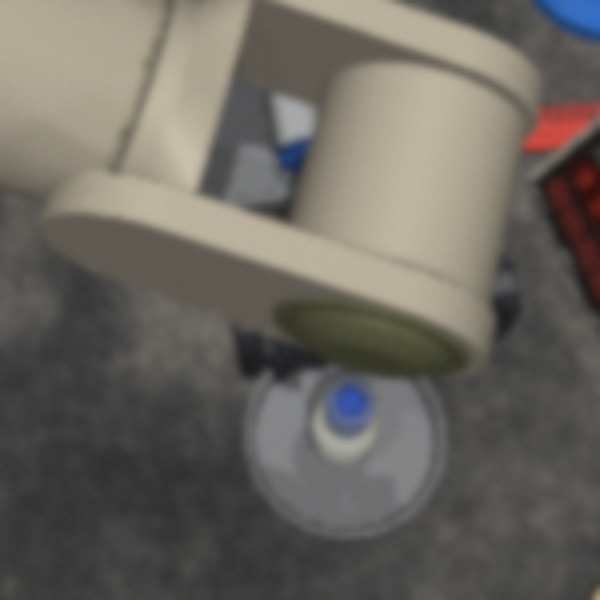

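The bottle stands upright in the dish (cap at (350,400) in the crop). I'll retreat towards the front and check everything.

```bash
python3 -m inch '[-0.6,-2,-4,0,0,0,-0.6,-4,-8,0,0,0,-0.6,-6,-12,0,0,0,-0.6,-6,-16,0,0,0,-0.6,-6,-19,0,0,0,-0.6,-6,-19,0,0,0]' && python3 -m inch '[9,0,0,0,0,0,9,0,0,0,0,0,9,0,0,0,0,0,9,0,0,0,0,0,9,0,0,0,0,0,9,0,0,0,0,0]'; python3 -c "
from h import *
st()
snap('scene','f');snap('top','ft')
cv2.imwrite('pics/fc.png',cv2.resize(cv2.imread('pics/f_raw.png')[85:345,190:380],None,fx=2.3,fy=2.3,interpolation=cv2.INTER_CUBIC))
cv2.imwrite('pics/ftc.png',cv2.resize(cv2.imread('pics/ft_raw.png')[120:280,150:400],None,fx=3.2,fy=3.2,interpolation=cv2.INTER_CUBIC))
for n,z in(('beaker_center',45),('comb_center',4),('small_bottle_center',47)):
  for c in('scene','top'):
    for d in ctrl.search_frame(n,c)[:1]: print(n,c,round(d['score'],2),np.round(d['uv'],1),ray(c,d['uv'],z).round()[:2])"
```

```text
time_s: 36.85
eef_pos: [393.8, -197.4, 196.1]
ee_rot: [0.463, -0.464, 0.536, -0.532]
force: [-0.1, -0.6, 0.7]
grip_width: 0.85
time_s: 37.35
eef_pos: [386.4, -287.5, 197.0]
ee_rot: [0.464, -0.464, 0.534, -0.533]
force: [0.1, -0.6, 0.0]
grip_width: 0.851
t 37.35 p [ 386.4 -287.5  197. ] jaw -8.0 tipz [-0.001  0.002 -1.   ] f [ 0.1 -0.6  0. ] g 0.851 j [-0.88  0.23  1.64  0.    1.28 -0.74]
beaker_center scene 0.67 [310.1 142.7] [788. 147.]
beaker_center top 0.92 [218.7 143.4] [788. 152.]
comb_center scene 0.72 [333.8 221.7] [776. -78.]
comb_center top 0.55 [291.6 144.2] [791. -91.]
small_bottle_center scene 0.64 [286.7 294.6] [ 589. -233.]
small_bottle_center top 0.55 [341.1 201.3] [ 587. -236.]
```

View pics/fc.png

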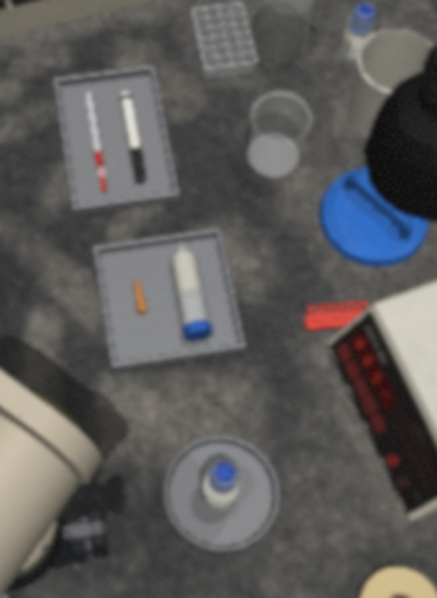

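View pics/ftc.png

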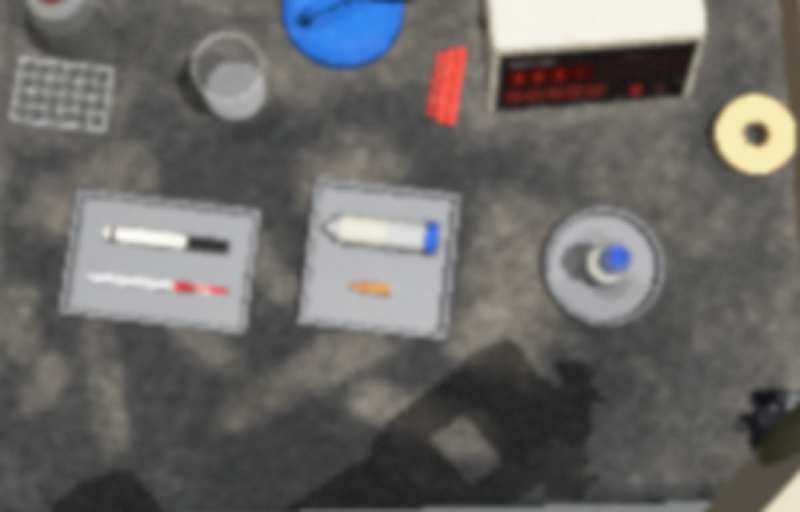

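Everything is in place, and the beaker and comb look unmoved. Before handing in, a quick image comparison against the start.

```bash
python3 -c "
from h import *
a=cv2.imread('pics/top0_raw.png').astype(int);b=cv2.imread('pics/ft_raw.png').astype(int)
print('beaker',abs(a-b)[125:165,205:240].mean().round(2),'comb',abs(a-b)[130:165,278:300].mean().round(2),'ref',abs(a-b)[60:100,300:360].mean().round(2))
print(ctrl.finish_job())"
```

```text
beaker 0.73 comb 0.73 ref 0.34
the job is handed in; nothing more can be done
None
```

I put all five things where you asked and handed the job in at about 37 s of the 120 s allowed. I placed them in the order you listed them.

- **Oblong tray:** the marker and the pen lie side by side on the floor, clear of each other and the walls.
- **Square tray:** the large tube and the tiny tube lie on the floor, clear of each other and the walls.
- **Round dish:** the bottle stands upright near the middle. It touched down at the height I predicted, and the position search put it within about 3 mm of the dish centre.
- **Beaker and comb:** the top-view pictures from start and end show almost no change at either (mean difference 0.7 grey levels out of 255). The position search disagreed by up to about 11 mm, which I took as its own scatter given the picture comparison.

**Problems on the way:**
- **Fingertip height:** my first two grasps at the marker closed above it without moving it. The real fingertips sit roughly 20 mm higher than the reported tool position. After that I set every grasp and placing height from contact and from relative heights.
- **Marker tilt:** the marker drooped a little at its black end while I carried it, but it lay flat once released.

The largest force in my readings was about 15 N, when the bottle touched the dish floor. I could not see a verdict after handing in.

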